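# Pull the middle carton from a sloping stack

### The job

The middle one of the three cartons stacked in the sloping pick bay is wanted. Lift the upper carton off and lay it flat on the rubber mat, then lay the middle carton flat inside the steel tray, and finally put the upper carton back squarely on the lower one in the bay, edges flush. Keep both cartons right side up, set them down gently without dropping or knocking them, and leave the lower carton and everything else on the counter where it is.

Things in the scene. Friction and masses are not known exactly. Their poses are not given: they have to be found in the camera images.
- upper_mid (a point): Sealed brown cardboard carton, the top one of the stack: 60 mm (its x) by 150 mm (its y) by 45 mm tall (its z), about 0.3 kg. The point is its centre, half-way up; at the start its x axis runs up the slope, its y axis level along the bay, its z axis square to the slope, so it leans 25 degrees back towards the robot. It is gripped across its 60 mm width.
- middle_mid (a point): Sealed brown cardboard carton, the middle one of the stack, thicker and shorter than the others: 60 mm (its x) by 136 mm (its y) by 55 mm tall (its z), about 0.3 kg. The point is its centre, half-way up; axes as for the upper carton.
- lower_mid (a point): Sealed brown cardboard carton, the bottom one of the stack: 60 mm (its x) by 150 mm (its y) by 45 mm tall (its z), about 0.3 kg. The point is its centre, half-way up; axes as for the upper carton. It lies on the bay's floor and stays there. The stacked cartons are flush within 5 mm.
- bay_floor (a point): Fixed grey steel bay; its floor, 170 by 190 mm, rises 25 degrees away from the robot. The point: middle of the floor's upper surface; x level to the far side, y along the bay, z up. The stack stands mid-floor. Low side: two stops 112 mm high square to the floor, 2 mm off the cartons, 108 mm open between them for a finger. Cheeks 30 mm high, 16 mm beyond the lower carton. High side open. The cartons may slide down to the stops.
- mat_top (a point): Fixed black rubber mat, 220 mm (x) by 160 mm (y), 4 mm thick. The point is the centre of its upper surface; z up.
- tray: Fixed open steel tray, 210 mm (x) by 160 mm (y) outside, 28 mm high, walls and floor 4 mm thick. Origin under its centre, at table height; z up.
- oil: Bystander: grey plastic bottle, 60 mm diameter, 150 mm tall; origin under its centre.
- tin: Bystander: metal can, 70 mm diameter, 90 mm tall; origin under its centre.
- bearing: Bystander: steel bearing ring, 80 mm diameter, 22 mm tall; origin under its centre.
- wrench: Bystander: wrench lying on the counter, 170 mm long along its x.
- relaybox: Bystander: white carton 70 by 100 by 60 mm tall; origin under its centre.
- motor: Bystander: small dark motor lying down, 120 by 70 by 68 mm tall; origin under its centre.
- mug: Bystander: white mug, 80 mm diameter, 90 mm tall; origin under its centre.
There are look-alikes about, which are no part of the job. Leave any yellow look-alike of the part that bears lower_mid alone.

How it is judged:
On the way, in this order (a step that is already met when the one before it is completed fails the run):
1. the upper carton lies flat on the mat, let go, with the middle carton still in the stack (x of upper_mid in the frame of mat_top between -0.07 and 0.07 m and y of upper_mid in the frame of mat_top between -0.06 and 0.06 m and z of upper_mid in the frame of mat_top between 0.0165 and 0.0285 m and angle between upper_mid's own z axis and vertical below 0.1 rad and contact force between the fingers and upper below 0.1 N and linear speed of upper below 0.02 m/s and angular speed of upper below 0.15 rad/s and distance of middle_mid from where it was at the start of the episode below 0.015 m), for 0.2 s.
2. the middle carton lies flat inside the tray, let go, with the upper carton still on the mat (x of middle_mid in the frame of tray between -0.032 and 0.032 m and y of middle_mid in the frame of tray between -0.052 and 0.052 m and z of middle_mid in the frame of tray between 0.0255 and 0.0375 m and angle between each of middle_mid, upper_mid's own z axis and vertical below 0.1 rad and contact force between the fingers and middle below 0.1 N and linear speed of each of middle, upper below 0.02 m/s and angular speed of each of middle, upper below 0.15 rad/s and x of upper_mid in the frame of mat_top between -0.07 and 0.07 m and y of upper_mid in the frame of mat_top between -0.06 and 0.06 m and z of upper_mid in the frame of mat_top between 0.0165 and 0.0285 m and contact force between the fingers and upper below 0.1 N), for 0.2 s.
At the end, for the whole second after the job is handed in: Upper carton flat on the lower one in the bay, flush within 10 mm across, 12 mm along, 0.1 rad; middle carton flat on the tray floor, centre within 32 mm (tray x) and 52 mm (tray y) of the tray centre; lower carton within 12 mm of its start; all released, at rest (x of upper_mid in the frame of lower_mid between -0.01 and 0.01 m and y of upper_mid in the frame of lower_mid between -0.012 and 0.012 m and z of upper_mid in the frame of lower_mid between 0.04 and 0.05 m and angle between the x axis of upper_mid and the x axis of lower_mid, either way round below 0.1 rad and angle between the z axis of upper_mid and the z axis of lower_mid, either way round below 0.08 rad and contact force between the fingers and upper below 0.1 N and linear speed of each of upper, middle, lower below 0.02 m/s and angular speed of each of upper, middle, lower below 0.15 rad/s and x of middle_mid in the frame of tray between -0.032 and 0.032 m and y of middle_mid in the frame of tray between -0.052 and 0.052 m and z of middle_mid in the frame of tray between 0.0255 and 0.0375 m and angle between middle_mid's own z axis and vertical below 0.1 rad and contact force between the fingers and middle below 0.1 N and distance of lower_mid from where it was at the start of the episode below 0.012 m); the robot touches nothing.
It fails at once if the lower carton is shifted by more than 15 mm (distance of lower_mid from where it was at the start of the episode above 0.015 m).
It fails at once if a carton is dropped or slammed down (more than 45 N against what it is set on) (contact force between upper and mat above 45 N or contact force between middle and tray above 45 N or contact force between upper and lower above 45 N).
It fails at once if a carton falls freely (faster than 0.6 m/s with no finger on it) ((linear speed of upper above 0.6 m/s and contact force between the fingers and upper below 0.1 N) or (linear speed of middle above 0.6 m/s and contact force between the fingers and middle below 0.1 N)).
It fails at once if a carton is turned over on its side (angle between any of upper_mid, middle_mid's own z axis and vertical above 1 rad).
It fails at once if a bystander is moved by more than 30 mm (distance of any of oil, tin, bearing, wrench, relaybox, motor, mug from where it was at the start of the episode above 0.03 m).
It also fails if it takes over 72 s, if anything falls off the work surface, if the arm or the gripper's body presses on something with over 40 N, if the wrist force passes 120 N, or if a joint passes its speed limit or range.

### The arm

A 6-joint arm with a two-finger parallel gripper is mounted at the origin on the work surface. World frame = base frame: x ahead of the robot, y to its left, z up, the work surface at z = 0. Lengths are in m, angles in rad, forces in N, time in s.
With the tool pointing down it reaches from about 0.425 to 0.95 m from the base axis. Payload 3.5 kg.
Tool frame: the origin (TCP) lies midway between the tips of the shut fingers; the grasp point (between the pads) lies ctrl.grasp_offset behind it (ctrl.grasp_offset is the distance from the TCP to the grasp point, in m); x points along the fingers, y is the direction in which the jaws open and shut, and the axes are right-handed (so a half turn about x gives the same grasp; the last joint's range is limited). The gripper opens to 85 mm and grips with 20 to 120 N. Pads are 22 mm wide; open, the fingers measure 114 mm over their backs; the gripper's body (76 mm by 85 mm) begins 54 mm behind the grasp point. The pads swing forward as they close: fully open they stand 13 mm farther back than shut.
Start: joints at [-1.262, 0.286, 1.577, -0, 1.279, -0.15], TCP at [0.299, -0.605, 0.231] pointing down, gripper open.
Joint ranges: [-2.77, 2.77], [-0.9, 2.22], [0.21, 2.48], [-1.53, 4.67], [0.24, 2.81], [-2.84, 2.84]. Speed limits (rad/s): [2.79, 2.79, 3.14, 3.14, 3.14, 3.14].

### API

Orientations are given as a unit quaternion [x, y, z, w].
In Python, from plant import readout, read_camera, sign_off, ctrl gives the robot as it stands.
- The arm moves only by the tool drive_tool, never from a script. Its argument "steps" is a list of rows, each a list of 5 numbers: the shift along the tool's x, y, z in cm, then the turn about the tool's x in degrees, then the opening, from 0 (shut) to 1 (fully open). A call has 1 to 10 rows; each row shifts and turns the commanded pose from where the row before left it, along the tool's axes as they then stand; what a row does not reach is not made up. A row lasts 1/10 s, in which the tool goes at most 50 mm and 8.59 degrees, less where a joint would pass 70% of its speed; a pose out of reach is approached as far as the arm can. A call is refused whole if a number of a shift passes 5 or a number of a turn 8.59, either way. A call with a gripper value outside its range is refused whole. The fingers move at their own pace and stop on an object; "force" is the grip in N (left out, the last holds). Time passes only in rows, so rows that do not move let the fingers close. It gives the time, the measured TCP pose, the force and the opening at its end, in the units of the state.
- readout.get_state(): the state, without advancing time (a new reading comes with each control period).
- read_camera(name): name is "scene" or "top" or "wrist"; returns a dict with "frame" (384x512x3 uint8, red, green, blue), "vertical_fov" (degrees; the focal length in pixels is half the picture's height over the tangent of half this angle, whatever the lens; pixels are square), "cx", "cy" (the principal point, pixels), "eye" and "orientation" of the camera in the world. Camera axes: x right, y up, looking along -z (the intrinsics and any distortion apply to the point x, -y, -z); pixel columns grow to the right and rows downward; lengths in m; the calibration is good to about 2 mm. The wrist camera is an equidistant fisheye: a pixel r from the principal point sees the ray r / f radians off the axis. A picture is of the moment at which its call begins. There is no depth.
- sign_off(): hands the job in, once; it reports no verdict.
The state is a dict: "time": time; "qpos": joint angles; "dq": joint speeds; "joint_efforts": joint torques, N m; "eef_pos": TCP position; "tcp_rot": TCP orientation; "contact_force": force on the tool from outside, world axes, zero at the start; "wrist_torque": the same for the moment, N m; "opening": opening from 0.0 (shut) to 1.0 (fully open).
Only numpy, scipy, OpenCV 4.12 (cv2) and the standard library are available. Lean on these libraries where they do the work, as an engineer would, in place of code of your own. Each camera call takes 0.05 s, during which the arm holds its last target. There are 200 camera calls.

## Working session

There is one attempt and no reset: what is moved stays moved. The work goes in short steps, Python scripts to look and compute and a tool call to move; the robot and the scene stay as the last step left them, time stands still between calls to the robot, and variables do not carry over. Pictures are saved under pics/ and viewed, about 8 in all and at most 12, crops included, and the job is handed in when it is done.

Besides the shell and the picture viewer there is one more tool, called in YAML: its name, and indented under it one key for each argument. drive_tool: Moves the arm, as the interface text tells. Its arguments: {"type":"object","properties":{"steps":{"type":"array","items":{"type":"array","items":{"type":"number"}}},"force":{"type":"number"}},"required":["steps"]}

```bash
ls; mkdir -p pics
python3 - <<'E'
from plant import readout, read_camera, ctrl
import cv2, pickle
s=readout.get_state(); print(s); print(ctrl.grasp_offset)
d={}
for n in("scene","top","wrist"):
    c=read_camera(n); d[n]=c; cv2.imwrite(f"pics/{n}0.png",c["frame"][:,:,::-1])
    print(n,c["vertical_fov"],c["cx"],c["cy"],c["eye"],c["orientation"],[k for k in c])
pickle.dump(d,open("cam0.pkl","wb"))
a=cv2.hconcat([cv2.imread("pics/scene0.png"),cv2.imread("pics/top0.png")])
E
```

```text
pics
{'time': 0.0, 'qpos': array([-1.26199722e+00,  2.87218849e-01,  1.57820294e+00, -2.68227092e-05,
        1.27863440e+00, -1.49969980e-01]), 'dq': array([-8.37812475e-04, -2.57340601e-04, -1.42720811e-03, -1.05910863e-03,
       -1.18936140e-03,  4.54850473e-05]), 'joint_efforts': array([-7.42110242e-04, -4.05988491e+01, -2.92625141e+01, -1.46410771e-04,
        5.90579904e-03,  1.53183680e-05]), 'eef_pos': array([ 0.29875072, -0.6045313 ,  0.2298977 ]), 'tcp_rot': array([-0.6885059 , -0.16165076,  0.68866219, -0.15991571]), 'contact_force': array([0.46655752, 0.45147467, 0.14002237]), 'wrist_torque': array([-0.07953598, -0.08120892, -0.0710275 ]), 'opening': 1.0050159391426918}
0.0187
scene 49.48947654892441 250.6440319478737 193.180598361109 [ 1.37637737 -0.152435    1.29730157] [0.23831984 0.20143554 0.60929873 0.72895983] ['frame', 'vertical_fov', 'cx', 'cy', 'eye', 'orientation']
top 57.69714017324928 253.79311570415015 190.52632065075267 [ 0.46157935 -0.01757682  1.06216965] [-0.02078256  0.02496853  0.71463943 -0.69873825] ['frame', 'vertical_fov', 'cx', 'cy', 'eye', 'orientation']
wrist 65.70646984690485 254.6963975097522 189.75426969843653 [ 0.36630252 -0.57144394  0.37149953] [-0.12589556  0.07920956 -0.5219574   0.83990275] ['frame', 'vertical_fov', 'cx', 'cy', 'eye', 'orientation']
```

View pics/scene0.png

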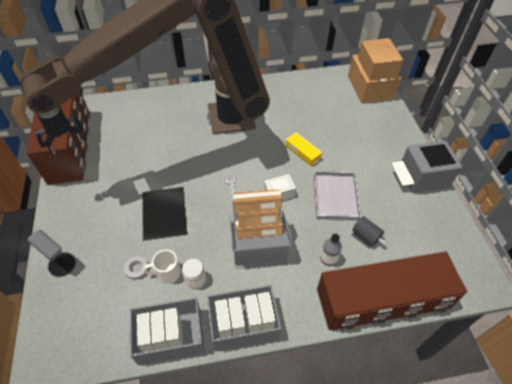

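View pics/top0.png

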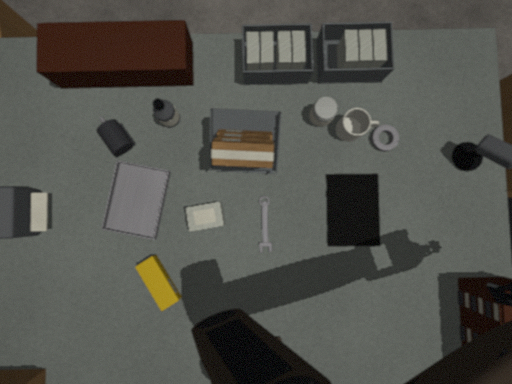

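The top view has mat centre at about (353,209), tray (137,200), the bay with the brown stack (243,148), and the wrench, relay box and yellow look-alike at (158,283). The only brown stack is the one in the bay. I'll enlarge both views of it to confirm.

```bash
cat > h.py <<'E'
import numpy as np, cv2, pickle
from scipy.spatial.transform import Rotation as R
def f(c): return c["frame"].shape[0]/2/np.tan(np.radians(c["vertical_fov"])/2)
def proj(c,P):
    p=R.from_quat(c["orientation"]).inv().apply(np.atleast_2d(P)-c["eye"]); 
    x,y,z=p[:,0],-p[:,1],-p[:,2]
    return np.c_[c["cx"]+f(c)*x/z, c["cy"]+f(c)*y/z]
def ray(c,uv):
    uv=np.atleast_2d(uv).astype(float); d=np.c_[(uv[:,0]-c["cx"])/f(c),-(uv[:,1]-c["cy"])/f(c),-np.ones(len(uv))]
    return R.from_quat(c["orientation"]).apply(d)
def onz(c,uv,z):
    d=ray(c,uv); return c["eye"]+d*((z-c["eye"][2])/d[:,2])[:,None]
def crop(c,x0,y0,w,h,s,name,pts=None):
    im=c["frame"][y0:y0+h,x0:x0+w,::-1]; im=cv2.resize(im,None,fx=s,fy=s,interpolation=cv2.INTER_CUBIC)
    if pts is not None:
        for u,v in pts: cv2.circle(im,(int((u-x0+.5)*s),int((v-y0+.5)*s)),2,(0,0,255),-1)
    if name: cv2.imwrite(name,im)
    return im
E
python3 - <<'E'
from h import *
d=pickle.load(open("cam0.pkl","rb"))
a=crop(d["top"],200,95,90,90,4,None); b=crop(d["scene"],222,175,80,90,4,None)
for im in(a,b):
    for k in range(0,im.shape[1],40): cv2.line(im,(k,0),(k,4),(0,255,0),1)
cv2.imwrite("pics/bay0.png",cv2.resize(cv2.hconcat([a,b]),None,fx=1.15,fy=1.15))
print(onz(d["top"],[[353,209],[137,200]],[0.004]), onz(d["scene"],[[164,213],[337,195]],0.004))
g=cv2.cvtColor(d["top"]["frame"],cv2.COLOR_RGB2GRAY)
def comp(m,near):
    n,l,st,ce=cv2.connectedComponentsWithStats(m.astype(np.uint8)); k=l[near[1],near[0]]
    cs,_=cv2.findContours((l==k).astype(np.uint8),cv2.RETR_EXTERNAL,cv2.CHAIN_APPROX_NONE); return cv2.minAreaRect(cs[0])
for z,near,m in((.004,(353,209),g<40),):
    r=comp(m,near); print(r,onz(d["top"],cv2.boxPoints(r),z))
print(g[200,100:175])
E
```

```text
[[ 0.46715457 -0.32451121  0.004     ]
 [ 0.50921055  0.33003363  0.004     ]] [[ 0.47086639 -0.32262973  0.004     ]
 [ 0.50608152  0.33608094  0.004     ]]
((353.0196533203125, 210.36318969726562), (71.89054107666016, 52.46372985839844), 88.69805145263672) [[ 0.57259621 -0.24613195  0.004     ]
 [ 0.57270955 -0.40676993  0.004     ]
 [ 0.35479214 -0.40171176  0.004     ]
 [ 0.35489713 -0.24320362  0.004     ]]
[ 99  97 100 103 100 103 103 103  92  77  67  83 103 115 117 118 117 112
 112 117 116 114 119 118 118 114 117 116 120 117 118 121 116 115 114 116
 116 116 118 120 117 115 119 117 121 119 119 120 122 118 119 118 119 123
 121 118 122 121 119 119 111 107  93  75  79  89  98  98  98 102 100  98
 102 103 100]
```

View pics/bay0.png

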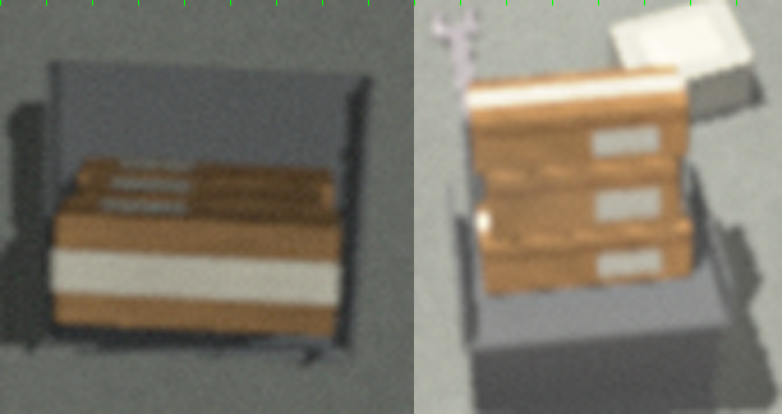

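```bash
cat >> h.py <<'E'
A=np.radians(25)
def box(c,yaw,size,tilt=A):
    # rotation: x up-slope, y level, z square to slope
    M=R.from_euler("z",yaw).as_matrix()@np.array([[np.cos(tilt),0,-np.sin(tilt)],[0,1,0],[np.sin(tilt),0,np.cos(tilt)]])
    k=np.array([[a,b,e] for e in(-1,1) for a in(-1,1) for b in(-1,1)])/2*np.array(size)
    return c+k@M.T, M
E
python3 - <<'E'
from h import *
from scipy.optimize import least_squares
d=pickle.load(open("cam0.pkl","rb")); T,S=d["top"],d["scene"]
cT=np.array([[55,213],[340,222],[334,333],[57,325]])/4.6+[200,95]-.5
cS=np.array([[468-414,88],[684-414,70]])/4.6+[222,175]-.5
cL=np.array([[487-414,293],[690-414,277]])/4.6+[222,175]-.5
def pts(p):
    u,M=box(p[:3],p[3],(.06,.15,.045)); l,_=box(p[:3]-M[:,2]*.1,p[3],(.06,.15,.045)); return u,l,M
# index: e*4+a*2+b ; a=1 high, b=1 +y(left in top)
def res(p):
    u,l,M=pts(p)
    return np.r_[proj(T,u[[7,6,4,5]])-cT, proj(S,u[[4,5]])-cS, proj(S,l[[2,3]])-cL].ravel()
r=least_squares(res,[.6,.02,.2,0],loss="soft_l1"); p=r.x; print(p,np.round(res(p).reshape(-1,2),2))
u,l,M=pts(p); fl=p[:3]-M[:,2]*.1225; print("floor",fl)
m,_=box(p[:3]-M[:,2]*.05,p[3],(.06,.136,.055))
pp=np.r_[u,m,l]
a=crop(T,200,95,90,90,4,None,proj(T,pp)); b=crop(S,222,175,80,90,4,None,proj(S,pp))
t=crop(T,90,150,100,95,4,None)
cv2.imwrite("pics/fit0.png",cv2.resize(cv2.hconcat([a,b]),None,fx=1.15,fy=1.15))
# tray: thresh
def corners(c,x0,y0,x1,y1,th):
    g=cv2.GaussianBlur(cv2.cvtColor(c["frame"],cv2.COLOR_RGB2GRAY),(3,3),0)[y0:y1,x0:x1]
    m=(g>th).astype(np.uint8); n,L,st,ce=cv2.connectedComponentsWithStats(m); k=L[(y1-y0)//2,(x1-x0)//2]
    cs,_=cv2.findContours((L==k).astype(np.uint8),0,1); q=cv2.minAreaRect(max(cs,key=cv2.contourArea)); return q,cv2.boxPoints(q)+[x0,y0]
q,B=corners(T,95,155,180,245,108); print(q); print(onz(T,B,.004)); print(onz(T,B,.004).mean(0))
E
```

```text
[ 0.61533161  0.00248826  0.19854856 -0.06146165] [[-0.06  0.01]
 [ 0.2   0.51]
 [ 0.1   0.17]
 [-0.33 -0.47]
 [-0.08 -0.63]
 [-1.46 -1.06]
 [ 0.17  1.95]
 [ 1.02  0.8 ]]
floor [ 0.6670046  -0.00069166  0.08752585]
((41.913124084472656, 44.089324951171875), (47.94613265991211, 66.20000457763672), 12.200468063354492)
[[0.43169111 0.42195053 0.004     ]
 [0.62741634 0.38025559 0.004     ]
 [0.59315801 0.23762058 0.004     ]
 [0.39807823 0.28099652 0.004     ]]
[0.51258592 0.3302058  0.004     ]
```

View pics/fit0.png

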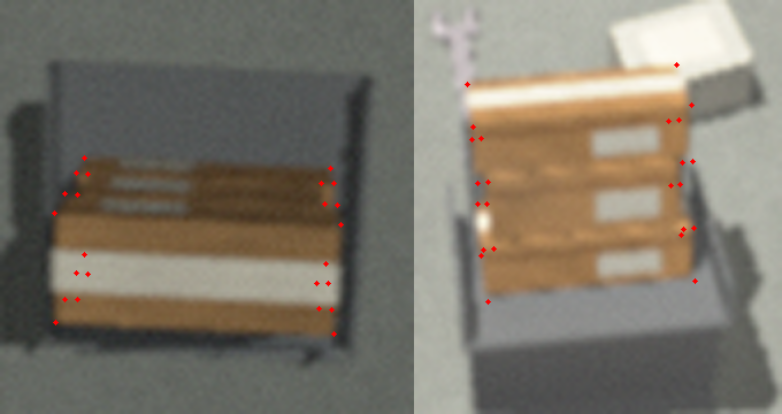

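```bash
cat >> h.py <<'E'
def go(target,yaw,s=None):
    """turn (deg) about tool x so jaw axis is along world yaw (mod pi), then shift in cm in the turned frame"""
    from plant import readout
    s=s or readout.get_state(); Rm=R.from_quat(s["tcp_rot"])
    y=Rm.apply([0,1,0]); cur=np.arctan2(y[1],y[0])
    t=-(yaw-cur); t=(t+np.pi/2)%np.pi-np.pi/2   # tool x is down
    Rn=Rm*R.from_rotvec([t,0,0]); dv=Rn.inv().apply(np.array(target)-s["eef_pos"])*100
    print("t",round(s["time"],2),"pos",s["eef_pos"].round(4),"jaw yaw",round(np.degrees(cur),2),"toolx",Rm.apply([1,0,0]).round(3),"open",round(s["opening"],3),"F",s["contact_force"].round(1),"q6",s["qpos"][5].round(2))
    print(" turn",np.degrees(t).round(2)," then shift cm",dv.round(2)," new y axis",Rn.apply([0,1,0]).round(3),"z",Rn.apply([0,0,1]).round(3))
E
python3 -c "
from h import *
go([.6153,.0025,.34],-.0615)"
```

```text
t 0.15 pos [ 0.2988 -0.6047  0.2302] jaw yaw -63.71 toolx [-0.001  0.002 -1.   ] open 0.997 F [0.6 0.3 0.7] q6 -0.15
 turn -60.19  then shift cm [-10.89  27.85 -62.57]  new y axis [ 0.998 -0.061 -0.001] z [-0.061 -0.998 -0.002]
```

drive_tool:
  steps:
    - [-1.4,0,0,-7.5,1]
    - [-1.4,0,0,-7.5,1]
    - [-1.4,0,0,-7.5,1]
    - [-1.4,0,0,-7.5,1]
    - [-1.4,0,0,-7.5,1]
    - [-1.4,0,0,-7.5,1]
    - [-1.4,0,0,-7.5,1]
    - [-1.4,0,0,-7.5,1]
    - [0,0,0,0,1]

```text
time: 1.05
eef_pos: [0.2992, -0.6058, 0.3458]
tcp_rot: [-0.515, -0.482, 0.517, -0.485]
contact_force: [-0.1, 0.1, 0.4]
opening: 1.005
```

drive_tool:
  steps:
    - [0,2,-4.5,0,1]
    - [0,2,-4.5,0,1]
    - [0,2,-4.5,0,1]
    - [0,2,-4.5,0,1]
    - [0,2,-4.5,0,1]
    - [0,2,-4.5,0,1]
    - [0,2,-4.5,0,1]

```text
time: 1.75
eef_pos: [0.4593, -0.2978, 0.3421]
tcp_rot: [0.517, 0.483, -0.517, 0.482]
contact_force: [1.3, -0.1, 0.6]
opening: 1.002
```

drive_tool:
  steps:
    - [0,2,-4.5,0,1]
    - [0,2,-4.5,0,1]
    - [0,2,-4.5,0,1]
    - [0,2,-4.5,0,1]
    - [0,2,-4.5,0,1]
    - [0,2,-4.5,0,1]
    - [0,1.8,-4,0,1]
    - [0,0,0,0,1]

```text
time: 2.55
eef_pos: [0.6177, 0.0053, 0.3414]
tcp_rot: [0.515, 0.485, -0.515, 0.483]
contact_force: [-0.6, -0.9, 1.0]
opening: 0.997
```

Run:
```python
from h import *
go([.6153,.0025,.34],-.0615)
from plant import read_camera
d=pickle.load(open("cam0.pkl","rb"))
c=read_camera("wrist"); d["w1"]=c; pickle.dump(d,open("cam1.pkl","wb"))
print(c["eye"],R.from_quat(c["orientation"]).apply([0,0,-1]))
cv2.imwrite("pics/w1.png",cv2.resize(c["frame"][:,:,::-1],None,fx=1.5,fy=1.5,interpolation=2))
```

```text
t 2.55 pos [0.6177 0.0053 0.3414] jaw yaw -3.55 toolx [-0.002  0.002 -1.   ] open 0.997 F [-0.6 -0.9  1. ] q6 -0.09
 turn -0.02  then shift cm [ 0.14 -0.22  0.29]  new y axis [ 0.998 -0.061 -0.002] z [-0.061 -0.998 -0.002]
[0.62267992 0.08014783 0.4829438 ] [-0.02000846 -0.29235329 -0.95610105]
```

View pics/w1.png

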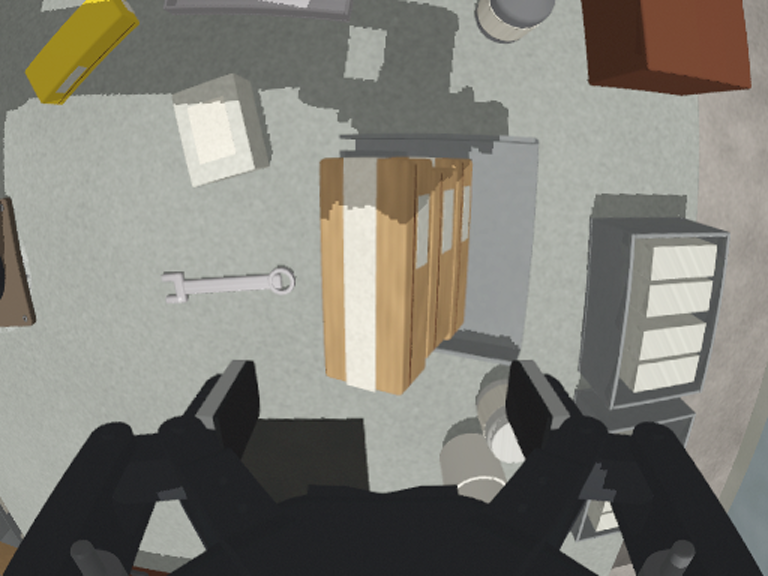

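The wrist view shows the stack clearly: upper carton top face corners at view px (320,158), (415,156), (405,393), (327,378). Stops are at left and the bay floor at right; the yellow box stays away at top left. I'll refine the fit with these.

```bash
cat >> h.py <<'E'
def wproj(c,P):
    p=R.from_quat(c["orientation"]).inv().apply(np.atleast_2d(P)-c["eye"])*[1,-1,-1]
    r=np.hypot(p[:,0],p[:,1]); th=np.arctan2(r,p[:,2]); k=f(c)*th/np.maximum(r,1e-9)
    return np.c_[c["cx"]+k*p[:,0],c["cy"]+k*p[:,1]]
E
python3 - <<'E'
from h import *
from scipy.optimize import least_squares
d=pickle.load(open("cam1.pkl","rb")); T,S,W=d["top"],d["scene"],d["w1"]
cT=np.array([[55,213],[340,222],[334,333],[57,325]])/4.6+[200,95]-.5
cW=np.array([[320,158],[415,156],[405,393],[327,378]])/1.5-.2
def res(p):
    u,M=box(p[:3],p[3],(.06,.15,.045))
    return np.r_[proj(T,u[[7,6,4,5]])-cT, wproj(W,u[[5,7,6,4]])-cW].ravel()
r=least_squares(res,[.6,.02,.2,0],loss="soft_l1"); p=r.x; print(p,np.round(res(p).reshape(-1,2),2))
u,M=box(p[:3],p[3],(.06,.15,.045)); m,_=box(p[:3]-M[:,2]*.05,p[3],(.06,.136,.055)); l,_=box(p[:3]-M[:,2]*.1,p[3],(.06,.15,.045))
print("floor",p[:3]-M[:,2]*.1225)
im=crop(W,190,80,150,200,4,None,wproj(W,np.r_[u,m,l])); cv2.imwrite("pics/fit1.png",im[:,:]); print(im.shape)
E
python3 -c "
import cv2;im=cv2.imread('pics/fit1.png');cv2.imwrite('pics/fit1.png',cv2.resize(im,None,fx=.75,fy=.75,interpolation=cv2.INTER_AREA))"
```

```text
[ 0.61551844  0.00284932  0.19819356 -0.06642286] [[-0.15 -0.18]
 [ 0.07  0.62]
 [-0.13  0.26]
 [-0.52 -0.68]
 [ 0.26 -0.64]
 [-2.48  0.8 ]
 [ 0.69  1.59]
 [ 0.31 -1.25]]
floor [ 6.67175013e-01 -5.86913252e-04  8.71708545e-02]
(800, 600, 3)
```

View pics/fit1.png

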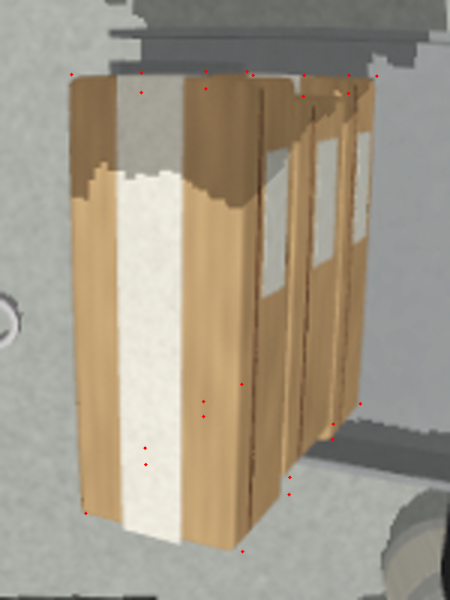

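Run:
```python
from h import *
from scipy.optimize import least_squares
d=pickle.load(open("cam1.pkl","rb")); T,S,W=d["top"],d["scene"],d["w1"]
cT=np.array([[55,213],[340,222],[334,333],[57,325]])/4.6+[200,95]-.5
cW=np.array([[70,76],[243,75],[234,550],[84,514],[281,497]])/3.+[190,80]-.5
for w in(0,1):
  def res(p):
    u,M=box(p[:3],p[3],(.06,.15,.045))
    return np.r_[w*(proj(T,u[[7,6,4,5]])-cT), wproj(W,u[[5,7,6,4,2]])-cW].ravel()
  r=least_squares(res,[.6,.02,.2,0]); p=r.x; print(p,np.round(res(p).reshape(-1,2),2).tolist())
# lower: bottom-high corners visible
cL=np.array([[375,78],[359,405]])/3.+[190,80]-.5
for q in ([*p[:3],p[3]],):
    M=box(p[:3],p[3],(1,1,1))[1]; l,_=box(p[:3]-M[:,2]*.1,p[3],(.06,.15,.045)); print("lower",wproj(W,l[[3,2]])-cL)
print("upper lo-top, hi-bot x,z",p[:3]+M@[-.03,0,.0225],p[:3]+M@[.03,0,-.0225])
from h import go
go([p[0],p[1],p[2]-.017],p[3])
```

```text
[ 0.6134096   0.00242501  0.19673586 -0.06852223] [[0.0, 0.0], [0.0, 0.0], [-0.0, 0.0], [-0.0, 0.0], [-1.25, 0.2], [1.09, 0.75], [0.65, 0.33], [-1.28, -0.58], [0.62, -0.98]]
[ 0.61367452  0.00255832  0.19732215 -0.06684798] [[0.03, 0.63], [0.2, 1.46], [-0.02, 1.06], [-0.36, 0.09], [-1.2, 0.11], [1.29, 0.55], [1.06, 0.47], [-1.0, -0.38], [1.02, -0.91]]
lower [[-0.98350744 -0.45566736]
 [-0.92452979 -0.41230723]]
upper lo-top, hi-bot x,z [0.57705834 0.00500969 0.20503552] [6.50290703e-01 1.06953541e-04 1.89608769e-01]
t 2.6 pos [0.617  0.003  0.3415] jaw yaw -3.62 toolx [-0.003  0.    -1.   ] open 1.0 F [0.4 0.  0.8] q6 -0.1
 turn 0.21  then shift cm [16.12 -0.29  0.07]  new y axis [ 0.998 -0.067 -0.003] z [-0.067 -0.998 -0.   ]
```

drive_tool:
  steps:
    - [3,-0.3,0.1,0.2,1]
    - [4,0,0,0,1]
    - [4,0,0,0,1]
    - [2,0,0,0,1]
    - [1,0,0,0,1]
    - [0,0,0,0,1]
  force: 25

```text
time: 3.2
eef_pos: [0.6125, -0.0011, 0.2014]
tcp_rot: [-0.516, -0.483, 0.518, -0.481]
contact_force: [0.1, -0.6, 0.5]
opening: 1.0
```

Run:
```python
from h import *
go([.6136,.0025,.181],-.067)
from plant import read_camera
c=read_camera("wrist"); cv2.imwrite("pics/w2.png",c["frame"][:,:,::-1])
```

```text
t 3.2 pos [ 0.6125 -0.0011  0.2014] jaw yaw -4.05 toolx [-0.004  0.    -1.   ] open 1.0 F [ 0.1 -0.6  0.5] q6 -0.1
 turn -0.21  then shift cm [ 2.04  0.09 -0.37]  new y axis [ 0.998 -0.067 -0.004] z [-0.067 -0.998 -0.   ]
```

View pics/w2.png

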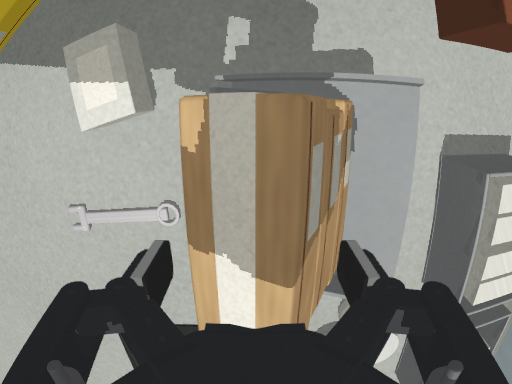

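drive_tool:
  steps:
    - [1,0.1,-0.35,0,1]
    - [1,0,0,0,1]
    - [0,0,0,0,0.92]
    - [0,0,0,0,0.88]
    - [0,0,0,0,0.85]
    - [0,0,0,0,0.83]
  force: 25

```text
time: 3.85
eef_pos: [0.6155, 0.0032, 0.1845]
tcp_rot: [0.517, 0.482, -0.516, 0.483]
contact_force: [-1.0, 0.6, 3.3]
opening: 0.834
```

Run:
```python
from h import *
go([.6136,.0025,.181],-.067)
```

```text
t 3.85 pos [0.6155 0.0032 0.1845] jaw yaw -3.91 toolx [ 0.002 -0.    -1.   ] open 0.834 F [-1.   0.6  3.3] q6 -0.09
 turn -0.07  then shift cm [ 0.35 -0.19  0.08]  new y axis [ 0.998 -0.067  0.002] z [-0.067 -0.998 -0.   ]
```

drive_tool:
  steps:
    - [-0.1,0,0,0,0.8]
    - [-0.1,0,0,0,0.77]
    - [-0.1,0,0,0,0.74]
    - [0,0,0,0,0.71]
    - [0,0,0,0,0.65]
    - [0,0,0,0,0.6]
    - [0,0,0,0,0.6]

```text
time: 4.55
eef_pos: [0.6149, 0.0032, 0.1861]
tcp_rot: [-0.517, -0.483, 0.517, -0.483]
contact_force: [-0.1, 0.1, -2.1]
opening: 0.836
```

Run:
```python
from h import *
go([.6136,.0025,.181],-.067)
from plant import read_camera
d={n:read_camera(n) for n in("wrist","top","scene")}; pickle.dump(d,open("cam2.pkl","wb"))
a=cv2.resize(d["wrist"]["frame"][:,:,::-1],(512,384)); b=crop(d["scene"],215,165,90,96,4,None)
cv2.imwrite("pics/w3.png",cv2.resize(cv2.hconcat([a,b[:384]]),(796,349)))
```

```text
t 4.55 pos [0.6149 0.0032 0.1861] jaw yaw -3.91 toolx [-0.  0. -1.] open 0.836 F [-0.1  0.1 -2.1] q6 -0.09
 turn -0.07  then shift cm [ 0.51 -0.12  0.08]  new y axis [ 0.998 -0.067 -0.   ] z [-0.067 -0.998 -0.   ]
```

View pics/w3.png

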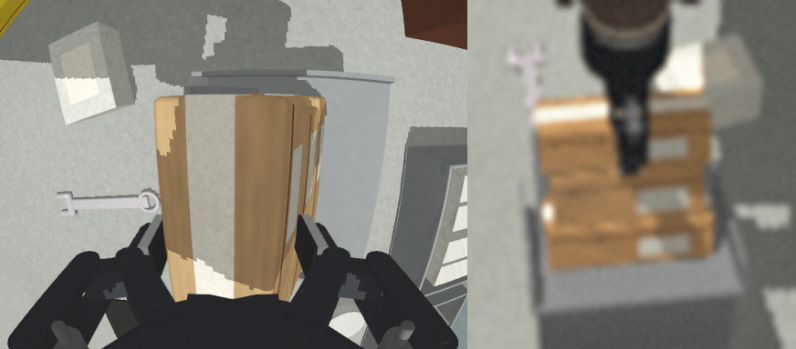

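Wrist view: pads have clamped the upper carton on its edges at opening 0.836. It stays tilted at 25°, jammed by friction. I'll lift slowly and check.

drive_tool:
  steps:
    - [-0.2,0,0,0,0.6]
    - [-0.4,0,0,0,0.6]
    - [-0.8,0,0,0,0.6]
    - [-1.5,0,0,0,0.6]
    - [-2,0,0,0,0.6]
    - [-2,0,0,0,0.6]
    - [-2,0,0,0,0.6]
    - [0,0,0,0,0.6]
  force: 35

```text
time: 5.5
eef_pos: [0.6171, 0.0029, 0.2812]
tcp_rot: [0.519, 0.48, -0.515, 0.485]
contact_force: [-0.1, 0.6, -1.5]
opening: 0.832
```

Run:
```python
from h import *
go([.465,-.325,.27],0)
from plant import read_camera
d={n:read_camera(n) for n in("wrist","scene")}; pickle.dump(d,open("cam3.pkl","wb"))
a=cv2.resize(d["wrist"]["frame"][:,:,::-1],(512,384)); b=crop(d["scene"],215,155,90,96,4,None)
cv2.imwrite("pics/w4.png",cv2.resize(cv2.hconcat([a,b[:384]]),(796,349)))
```

```text
t 5.5 pos [0.6171 0.0029 0.2812] jaw yaw -3.91 toolx [ 0.009 -0.001 -1.   ] open 0.832 F [-0.1  0.6 -1.5] q6 -0.09
 turn -3.91  then shift cm [  1.03 -15.22  32.78]  new y axis [1.    0.    0.009] z [-0.    -1.     0.001]
```

View pics/w4.png

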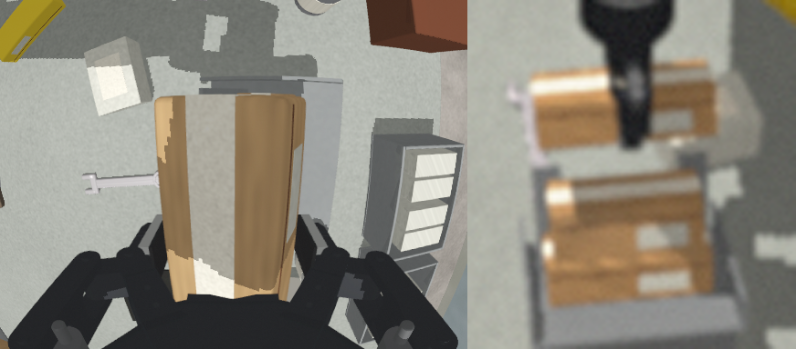

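The lifted carton is held still tilted; the middle and lower cartons are undisturbed. I'm carrying it over to the mat.

drive_tool:
  steps:
    - [0,-0.6,1.2,-2,0.6]
    - [0,-1.2,2.5,-1.9,0.6]
    - [0,-1.7,3.8,0,0.6]
    - [0,-1.9,4.1,0,0.6]
    - [0,-1.9,4.1,0,0.6]
    - [0,-1.9,4.1,0,0.6]
    - [0,-1.9,4.1,0,0.6]
    - [0,-1.7,3.8,0,0.6]
    - [0,-1.6,3,0,0.6]
    - [0,-0.8,2,0,0.6]

```text
time: 6.6
eef_pos: [0.4593, -0.3246, 0.2735]
tcp_rot: [-0.5, -0.5, 0.501, -0.498]
contact_force: [0.4, 0.2, -2.7]
opening: 0.824
```

drive_tool:
  steps:
    - [1.5,0,0,0,0.6]
    - [3,0,0,0,0.6]
    - [4,0,0,0,0.6]
    - [4,0,0,0,0.6]
    - [4,0,0,0,0.6]
    - [3,0,0,0,0.6]
    - [2,0,0,0,0.6]
    - [1,0,0,0,0.6]
    - [0,0,0,0,0.6]

```text
time: 7.5
eef_pos: [0.4601, -0.3208, 0.0476]
tcp_rot: [0.5, 0.502, -0.5, 0.498]
contact_force: [0.3, -0.8, -1.7]
opening: 0.828
```

Run:
```python
from h import *
go([.465,-.325,.029],0)
```

```text
t 7.5 pos [ 0.4601 -0.3208  0.0476] jaw yaw 0.03 toolx [-0.004  0.004 -1.   ] open 0.828 F [ 0.3 -0.8 -1.7] q6 -0.79
 turn 0.03  then shift cm [1.86 0.5  0.43]  new y axis [ 1.     0.    -0.004] z [-0.    -1.    -0.004]
```

drive_tool:
  steps:
    - [1,0,0,0,0.6]
    - [0.5,0,0,0,0.6]
    - [0.3,0,0,0,0.6]
    - [0.2,0,0,0,0.6]
    - [0.2,0,0,0,0.6]
  force: 20

```text
time: 8.0
eef_pos: [0.4616, -0.3233, 0.0287]
tcp_rot: [0.5, 0.5, -0.5, 0.5]
contact_force: [-0.3, -1.0, -1.9]
opening: 0.829
```

drive_tool:
  steps:
    - [0.2,0,0,0,0.6]
    - [0.1,0,0,0,0.6]
    - [0,0,0,0,0.6]

```text
time: 8.3
eef_pos: [0.4613, -0.3229, 0.0252]
tcp_rot: [0.5, 0.5, -0.5, 0.5]
contact_force: [0.2, 0.6, -1.6]
opening: 0.832
```

drive_tool:
  steps:
    - [0.15,0,0,0,0.6]
    - [0.1,0,0,0,0.6]
    - [0,0,0,0,0.6]

```text
time: 8.6
eef_pos: [0.4612, -0.3229, 0.0227]
tcp_rot: [0.5, 0.5, -0.5, 0.5]
contact_force: [-0.3, 0.7, -1.7]
opening: 0.826
```

drive_tool:
  steps:
    - [0.1,0,0,0,0.6]
    - [0.1,0,0,0,0.6]
    - [0,0,0,0,0.6]

```text
time: 8.9
eef_pos: [0.4613, -0.3229, 0.0207]
tcp_rot: [-0.5, -0.5, 0.5, -0.5]
contact_force: [-0.1, -0.2, -3.0]
opening: 0.829
```

drive_tool:
  steps:
    - [0.1,0,0,0,0.6]
    - [0.1,0,0,0,0.6]
    - [0,0,0,0,0.6]

```text
time: 9.2
eef_pos: [0.4615, -0.323, 0.0203]
tcp_rot: [0.5, 0.5, -0.5, 0.5]
contact_force: [-2.4, 3.0, 7.6]
opening: 0.828
```

drive_tool:
  steps:
    - [0.1,0,0,0,0.6]
    - [0.1,0,0,0,0.6]
    - [0,0,0,0,0.6]

```text
time: 9.5
eef_pos: [0.4616, -0.3231, 0.0201]
tcp_rot: [0.5, 0.501, -0.5, 0.499]
contact_force: [-5.1, 6.2, 17.3]
opening: 0.826
```

drive_tool:
  steps:
    - [0.1,0,0,0,0.6]
    - [0,0,0,0,0.6]

```text
time: 9.7
eef_pos: [0.4616, -0.3231, 0.02]
tcp_rot: [0.5, 0.501, -0.5, 0.499]
contact_force: [-7.5, 8.1, 21.1]
opening: 0.831
```

Run:
```python
from h import *
from plant import readout,read_camera
go([.465,-.325,.02],0); print(readout.get_state()["wrist_torque"])
d={n:read_camera(n) for n in("wrist","scene","top")}; pickle.dump(d,open("cam4.pkl","wb"))
a=cv2.resize(d["wrist"]["frame"][:,:,::-1],(512,384)); b=crop(d["scene"],120,150,90,96,4,None)
cv2.imwrite("pics/w5.png",cv2.resize(cv2.hconcat([a,b[:384]]),(796,349)))
```

```text
t 9.7 pos [ 0.4616 -0.3231  0.02  ] jaw yaw 0.02 toolx [-0.003  0.002 -1.   ] open 0.831 F [-7.5  8.1 21.1] q6 -0.79
 turn 0.02  then shift cm [-0.    0.34  0.19]  new y axis [ 1.    -0.    -0.003] z [-0.    -1.    -0.002]
[ 1.18934988  1.74460973 -0.13994886]
```

View pics/w5.png

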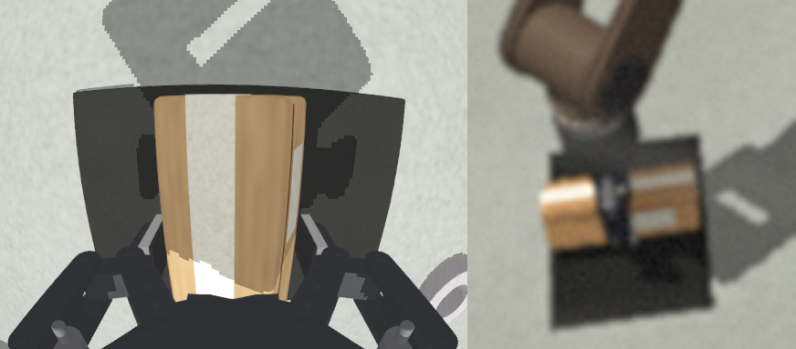

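drive_tool:
  steps:
    - [0,0.1,0,0,0.6]
    - [0,0.1,0,0,0.6]
    - [0,0,0,0,0.6]

```text
time: 10.15
eef_pos: [0.4618, -0.323, 0.0199]
tcp_rot: [0.499, 0.503, -0.501, 0.498]
contact_force: [-12.0, 6.7, 24.5]
opening: 0.826
```

drive_tool:
  steps:
    - [0,0.1,0,0,0.6]
    - [0,0.1,0,0,0.6]
    - [0,0,0,0,0.6]

```text
time: 10.45
eef_pos: [0.4621, -0.323, 0.0197]
tcp_rot: [0.497, 0.504, -0.502, 0.496]
contact_force: [-17.1, 5.5, 27.1]
opening: 0.829
```

drive_tool:
  steps:
    - [0,-0.2,0,0,0.76]
    - [0,0,0,0,0.79]
    - [0,0,0,0,0.8]

```text
time: 10.75
eef_pos: [0.4618, -0.323, 0.0199]
tcp_rot: [0.499, 0.503, -0.501, 0.498]
contact_force: [-11.3, 7.0, 24.9]
opening: 0.83
```

drive_tool:
  steps:
    - [0,0,0,0,0.81]
    - [0,0,0,0,0.81]

```text
time: 10.95
eef_pos: [0.4618, -0.323, 0.0199]
tcp_rot: [0.499, 0.503, -0.501, 0.498]
contact_force: [-12.3, 7.1, 24.4]
opening: 0.827
```

drive_tool:
  steps:
    - [0,0,0,0,0.815]
    - [0,0,0,0,0.815]

```text
time: 11.15
eef_pos: [0.4618, -0.323, 0.0199]
tcp_rot: [0.499, 0.503, -0.501, 0.498]
contact_force: [-11.8, 8.3, 24.2]
opening: 0.825
```

drive_tool:
  steps:
    - [-0.1,-0.1,0,0,0.81]
    - [-0.2,-0.1,0,0,0.81]
    - [-0.15,0,0,0,0.81]
    - [0,0,0,0,0.81]

```text
time: 11.55
eef_pos: [0.4616, -0.3233, 0.0205]
tcp_rot: [0.5, 0.5, -0.5, 0.5]
contact_force: [0.4, 0.5, 1.9]
opening: 0.827
```

drive_tool:
  steps:
    - [0,-0.05,0,0,0.83]
    - [0,-0.05,0,0,0.84]
    - [0.05,-0.05,0,0,0.85]
    - [0.05,-0.06,0,0,0.86]
    - [0,-0.06,0,0,0.87]
    - [0,0,0,0,0.87]

```text
time: 12.15
eef_pos: [0.4588, -0.3231, 0.0194]
tcp_rot: [0.5, 0.5, -0.5, 0.5]
contact_force: [1.6, 0.4, -0.1]
opening: 0.87
```

Run:
```python
from h import *
from plant import readout,read_camera
go([.465,-.325,.02],0); print(readout.get_state()["wrist_torque"])
d={n:read_camera(n) for n in("wrist","scene","top")}; pickle.dump(d,open("cam5.pkl","wb"))
o=pickle.load(open("cam4.pkl","rb"))
# carton top-face edges along a row, before/after
for D in(o,d):
    r=D["wrist"]["frame"][120,100:230].astype(int); g=cv2.cvtColor(D["wrist"]["frame"],cv2.COLOR_RGB2GRAY)[120:126].mean(0); e=np.abs(np.diff(g)); print([ (i,int(e[i])) for i in range(80,230) if e[i]>14])
```

```text
t 12.15 pos [ 0.4588 -0.3231  0.0194] jaw yaw -0.02 toolx [ 0. -0. -1.] open 0.87 F [ 1.6  0.4 -0.1] q6 -0.79
 turn -0.02  then shift cm [-0.06  0.62  0.19]  new y axis [1. 0. 0.] z [-0. -1.  0.]
[-0.00947227 -0.24220282 -0.02052417]
[(80, 121), (167, 21), (168, 43), (202, 28), (203, 19)]
[(82, 49), (83, 99), (168, 61), (169, 19), (202, 21), (203, 29)]
```

drive_tool:
  steps:
    - [0.15,-0.03,0,0,0.87]
    - [0.15,-0.02,0,0,0.87]
    - [0.15,-0.02,0,0,0.87]
    - [0.15,-0.02,0,0,0.87]
    - [0,0,0,0,0.87]

```text
time: 12.8
eef_pos: [0.4574, -0.3227, 0.0128]
tcp_rot: [0.5, 0.5, -0.5, 0.5]
contact_force: [1.0, -0.2, -1.0]
opening: 0.87
```

```bash
cat > chk.py <<'E'
from h import *
from plant import readout,read_camera
go([.465,-.325,.02],0); print(readout.get_state()["wrist_torque"].round(2))
c=read_camera("wrist"); g=cv2.cvtColor(c["frame"],cv2.COLOR_RGB2GRAY)[120:126].mean(0); e=np.abs(np.diff(g)); print([ (i,int(e[i])) for i in range(80,230) if e[i]>10])
pickle.dump(c,open("last.pkl","wb"))
E
python3 chk.py
```

```text
t 12.8 pos [ 0.4574 -0.3227  0.0128] jaw yaw -0.01 toolx [-0.001  0.001 -1.   ] open 0.87 F [ 1.  -0.2 -1. ] q6 -0.8
 turn -0.01  then shift cm [-0.72  0.76  0.23]  new y axis [ 1.     0.    -0.001] z [-0.    -1.    -0.001]
[-0.01 -0.1  -0.03]
[(166, 48), (167, 39), (207, 33), (208, 19)]
```

The visible tape width has grown from 35 to 40 px, so the carton is levelling as the pad lowers it. I'll keep going.

drive_tool:
  steps:
    - [0.15,-0.02,0,0,0.87]
    - [0.15,-0.02,0,0,0.87]
    - [0.15,-0.02,0,0,0.87]
    - [0.15,-0.02,0,0,0.87]
    - [0,0,0,0,0.87]

```text
time: 13.35
eef_pos: [0.4567, -0.3228, 0.007]
tcp_rot: [0.5, 0.5, -0.5, 0.5]
contact_force: [0.5, 0.5, -1.6]
opening: 0.87
```

```bash
python3 chk.py
```

```text
t 13.35 pos [ 0.4567 -0.3228  0.007 ] jaw yaw -0.01 toolx [-0.001  0.    -1.   ] open 0.87 F [ 0.5  0.5 -1.6] q6 -0.8
 turn -0.01  then shift cm [-1.3   0.83  0.22]  new y axis [ 1.     0.    -0.001] z [-0. -1. -0.]
[-0.02 -0.06  0.02]
[(154, 11), (168, 19), (169, 70), (216, 47)]
```

drive_tool:
  steps:
    - [0.15,-0.02,0,0,0.87]
    - [0.15,-0.02,0,0,0.87]
    - [0.1,-0.02,0,0,0.87]
    - [0,0,0,0,0.87]

```text
time: 13.8
eef_pos: [0.4568, -0.3234, 0.0037]
tcp_rot: [0.5, 0.499, -0.5, 0.5]
contact_force: [1.9, 0.3, 1.2]
opening: 0.868
```

```bash
python3 chk.py
```

```text
t 13.8 pos [ 0.4568 -0.3234  0.0037] jaw yaw -0.02 toolx [ 0.001 -0.001 -1.   ] open 0.868 F [1.9 0.3 1.2] q6 -0.8
 turn -0.02  then shift cm [-1.63  0.82  0.16]  new y axis [1.    0.    0.001] z [-0.    -1.     0.001]
[-0.04 -0.34 -0.05]
[(147, 14), (186, 47), (187, 43)]
```

Run:
```python
from h import *
c=pickle.load(open("last.pkl","rb")); im=c["frame"]
for r in (70,90,120,150): print(r,[tuple(int(v) for v in im[r,i]) for i in range(90,260,6)])
```

```text
70 [(207, 211, 203), (204, 209, 201), (213, 216, 209), (214, 217, 210), (207, 211, 204), (211, 216, 208), (137, 141, 134), (138, 142, 136), (141, 144, 138), (139, 142, 136), (136, 140, 134), (137, 140, 135), (135, 138, 132), (139, 143, 136), (139, 142, 136), (137, 140, 135), (135, 139, 133), (138, 142, 135), (142, 145, 139), (187, 191, 183), (206, 211, 204), (133, 136, 130), (135, 138, 133), (140, 144, 138), (144, 147, 141), (138, 142, 135), (137, 141, 134), (137, 140, 134), (141, 144, 138)]
90 [(204, 208, 201), (209, 213, 206), (211, 215, 207), (210, 214, 206), (213, 216, 210), (211, 215, 207), (209, 212, 206), (209, 213, 206), (138, 141, 135), (136, 141, 134), (136, 140, 134), (136, 140, 135), (139, 141, 136), (137, 142, 135), (142, 145, 139), (141, 144, 139), (138, 142, 136), (140, 143, 137), (141, 144, 138), (140, 143, 138), (137, 141, 134), (128, 131, 127), (133, 137, 131), (129, 133, 127), (136, 139, 134), (137, 140, 135), (137, 141, 134), (139, 142, 136), (138, 142, 135)]
120 [(69, 67, 66), (68, 68, 65), (68, 68, 63), (69, 68, 66), (66, 66, 64), (68, 68, 64), (68, 66, 63), (69, 66, 64), (68, 68, 66), (69, 67, 64), (42, 43, 42), (44, 44, 43), (43, 44, 42), (40, 41, 39), (42, 43, 42), (41, 42, 40), (51, 48, 44), (168, 138, 100), (176, 147, 105), (177, 146, 106), (172, 143, 102), (172, 143, 102), (170, 140, 100), (167, 139, 99), (172, 141, 102), (176, 147, 106), (206, 203, 191), (206, 203, 191), (207, 204, 192)]
150 [(67, 66, 65), (68, 68, 64), (67, 68, 66), (65, 66, 64), (69, 68, 67), (68, 67, 64), (68, 68, 65), (68, 67, 66), (67, 68, 65), (65, 66, 63), (69, 69, 66), (69, 68, 64), (68, 66, 64), (44, 44, 42), (43, 44, 43), (43, 45, 44), (42, 42, 41), (168, 139, 100), (175, 145, 104), (177, 148, 106), (174, 143, 104), (176, 147, 105), (177, 147, 106), (173, 143, 104), (175, 145, 105), (175, 145, 104), (203, 200, 189), (203, 200, 189), (205, 201, 189)]
```

Run:
```python
from h import *
from plant import read_camera
c=pickle.load(open("last.pkl","rb")); s=read_camera("scene"); t=read_camera("top"); pickle.dump({"scene":s,"top":t,"wrist":c},open("cam6.pkl","wb"))
b=crop(s,120,150,90,96,4,None)
cv2.imwrite("pics/w6.png",cv2.resize(cv2.hconcat([c["frame"][:,:,::-1].copy(),b[:384]]),(796,349)))
```

```text
(no output)
```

View pics/w6.png

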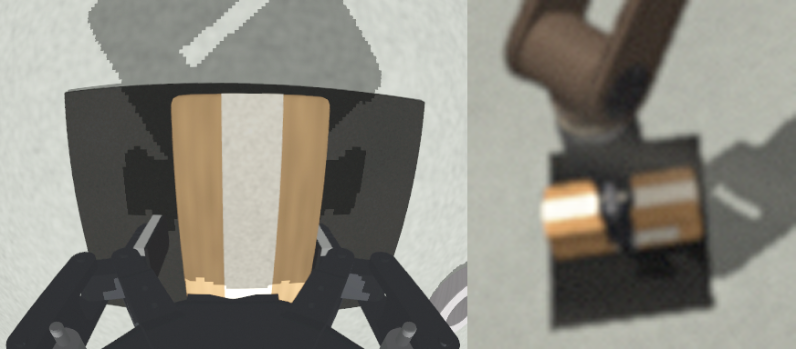

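The wrist view shows the upper carton flat on the mat: no side face visible, top corners at about (186,106) and (360,106) original px. I'm releasing it and moving to the bay for the middle one.

drive_tool:
  steps:
    - [0,0.15,0,0,0.9]
    - [0,0.2,0,0,0.95]
    - [0,0.15,0,0,1]
    - [0,0,0,0,1]
    - [-1,0,0,0,1]
    - [-3,0,0,0,1]
    - [-4,0,0,0,1]
    - [-4,0,0,0,1]
    - [-4,0,0,0,1]
    - [-2,0,0,0,1]

```text
time: 14.95
eef_pos: [0.4626, -0.3242, 0.1888]
tcp_rot: [0.5, 0.497, -0.5, 0.503]
contact_force: [0.5, -0.7, -0.1]
opening: 1.002
```

Run:
```python
from h import *
from scipy.optimize import least_squares
W=pickle.load(open("cam6.pkl","rb"))["wrist"]
cW=np.array([[187,106],[360,106]])
r=least_squares(lambda p:(wproj(W,box([p[0],p[1],.0265],p[2],(.06,.15,.045),0)[0][[5,7]])-cW).ravel(),[.463,-.32,0]); print("upper on mat",r.x,r.cost)
go([.60,-.0,.34],-.067)
```

```text
upper on mat [ 0.464436   -0.32387063  0.01203164] 19.215799810913456
t 14.95 pos [ 0.4626 -0.3242  0.1888] jaw yaw -0.01 toolx [ 0.005 -0.005 -1.   ] open 1.002 F [ 0.5 -0.7 -0.1] q6 -0.79
 turn 3.83  then shift cm [-15.22  11.62 -33.2 ]  new y axis [ 0.998 -0.067  0.005] z [-0.067 -0.998  0.005]
```

drive_tool:
  steps:
    - [-3,0,0,1.9,1]
    - [-4,0,0,1.9,1]
    - [-3,1.5,-3,0,1]
    - [0,2,-4.2,0,1]
    - [0,2,-4.2,0,1]
    - [0,2,-4.2,0,1]
    - [0,2,-4.2,0,1]
    - [0,2,-4.2,0,1]
    - [0,2,-4.2,0,1]
    - [0,1.6,-4,0,1]

```text
time: 15.95
eef_pos: [0.634, -0.0097, 0.2841]
tcp_rot: [0.516, 0.483, -0.516, 0.483]
contact_force: [0.5, 0.1, -0.0]
opening: 0.999
```

drive_tool:
  steps:
    - [0,0,-1,0,1]
    - [0,0,0,0,1]

```text
time: 16.15
eef_pos: [0.6339, -0.0002, 0.2836]
tcp_rot: [-0.515, -0.484, 0.516, -0.484]
contact_force: [-0.1, 0.3, 0.0]
opening: 1.0
```

Run:
```python
from h import *
from plant import read_camera
go([.635,.001,.30],-.067)
W=read_camera("wrist"); S=read_camera("scene"); T=read_camera("top"); pickle.dump({"wrist":W,"scene":S,"top":T},open("cam7.pkl","wb"))
im=crop(W,170,70,200,190,4,None)
m,M=box([.6347,.0011,.152],-.067,(.06,.136,.055)); l,_=box(np.array([.6347,.0011,.152])-M[:,2]*.05,-.067,(.06,.15,.045))
im=crop(W,150,60,200,150,4,"pics/w7.png",np.r_[wproj(W,m),wproj(W,l)])
for k in range(0,800,100): cv2.putText(im,str(150+k//4),(k,10),0,.35,(0,0,255)); cv2.line(im,(k,10),(k,18),(0,0,255))
for k in range(0,600,100): cv2.putText(im,str(60+k//4),(0,k+4),0,.35,(0,0,255)); cv2.line(im,(25,k),(33,k),(0,0,255))
cv2.imwrite("pics/w7.png",im)
```

```text
t 16.15 pos [ 6.339e-01 -2.000e-04  2.836e-01] jaw yaw -3.64 toolx [-0. -0. -1.] open 1.0 F [-0.1  0.3  0. ] q6 -0.1
 turn 0.2  then shift cm [-1.64  0.11 -0.13]  new y axis [ 0.998 -0.067 -0.   ] z [-0.067 -0.998  0.   ]
```

View pics/w7.png

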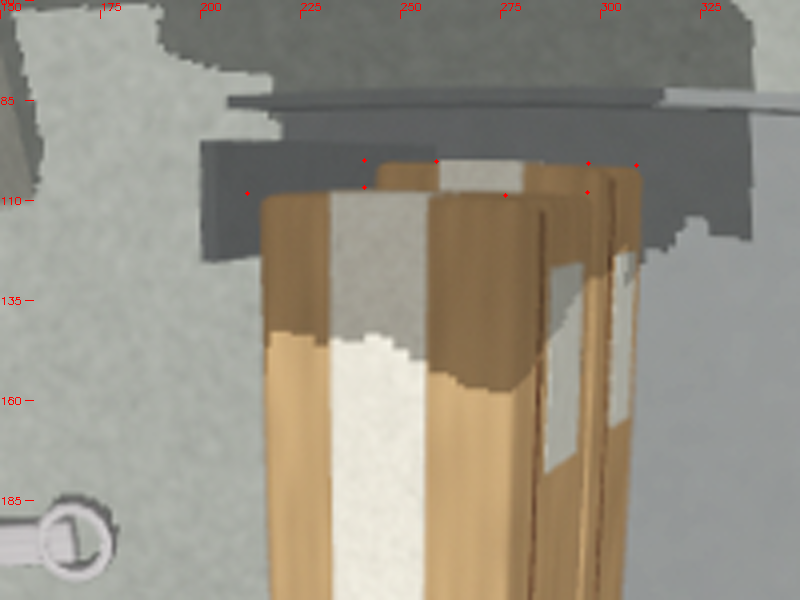

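The middle carton's top face spans crop x 262–~517 with its tape at 330–428, about 3 px right of the model. It sits roughly 3 mm up-slope of flush. I'll measure the tape midline numerically.

```bash
cat >> h.py <<'E'
def wray(c,uv):
    uv=np.atleast_2d(uv).astype(float)-[c["cx"],c["cy"]]; r=np.hypot(*uv.T); th=r/f(c)
    d=np.c_[uv/r[:,None]*np.sin(th)[:,None],np.cos(th)]*[1,-1,-1]
    return R.from_quat(c["orientation"]).apply(d)
def tape(c,rows,x0,x1):
    """left/right tape edges per row: grey (low saturation), bright"""
    out=[]
    for r in rows:
        p=c["frame"][r,x0:x1].astype(int); m=(p[:,0]-p[:,2]<25); m=np.convolve(m,[1,1,1],"same")>=2
        i=np.flatnonzero(m)
        # longest run
        runs=np.split(i,np.flatnonzero(np.diff(i)>1)+1); k=max(runs,key=len); out.append((x0+k[0]-.5,r,x0+k[-1]+.5,len(k)))
    return np.array(out)
def onplane(c,uv,P,n):
    d=wray(c,uv); return c["eye"]+d*(((P-c["eye"])@n)/(d@n))[:,None]
E
python3 - <<'E'
from h import *
for name,key,C,h,rows,x0,x1 in(("upper","w1",[.6136,.0025,.197],.0225,range(120,240,10),218,268),("mid","wrist",[.6347,.0011,.152],.0275,range(112,215,10),218,275)):
    W=pickle.load(open("cam1.pkl" if key=="w1" else "cam7.pkl","rb"))[key]
    C=np.array(C); M=box(C,-.067,(1,1,1))[1]; P=C+M[:,2]*h
    t=tape(W,rows,x0,x1); L=onplane(W,t[:,:2],P,M[:,2]); Rr=onplane(W,t[:,[2,1]],P,M[:,2])
    l=(L-C)@M; r=(Rr-C)@M
    print(name); print(np.c_[t,l[:,0]*1e3,r[:,0]*1e3,l[:,1]*1e3].round(1))
E
```

```text
upper
[[228.5 120.  250.5  22.  -11.9  10.3  61.1]
 [228.5 130.  250.5  22.  -12.   10.3  51.9]
 [229.5 140.  249.5  20.  -11.    9.3  42.7]
 [229.5 150.  249.5  20.  -11.2   9.3  33.4]
 [229.5 160.  249.5  20.  -11.3   9.4  24. ]
 [228.5 170.  249.5  21.  -12.6   9.4  14.3]
 [229.5 180.  249.5  20.  -11.7   9.4   4.7]
 [229.5 190.  249.5  20.  -11.9   9.4  -5.2]
 [229.5 200.  249.5  20.  -12.2   9.4 -15.4]
 [229.5 210.  249.5  20.  -12.4   9.3 -25.7]
 [230.5 220.  249.5  19.  -11.6   9.3 -36.2]
 [230.5 230.  249.5  19.  -11.9   9.3 -47.2]]
mid
[[232.5 112.  256.5  24.   -8.8  13.4  64.5]
 [232.5 122.  255.5  23.   -8.8  12.5  55.9]
 [232.5 132.  255.5  23.   -8.9  12.6  47.4]
 [232.5 142.  255.5  23.   -9.   12.6  38.8]
 [232.5 152.  255.5  23.   -9.1  12.6  30.1]
 [232.5 162.  255.5  23.   -9.3  12.7  21.2]
 [232.5 172.  255.5  23.   -9.4  12.7  12.3]
 [232.5 182.  255.5  23.   -9.6  12.8   3.2]
 [232.5 192.  255.5  23.   -9.8  12.8  -6.1]
 [233.5 202.  254.5  21.   -9.   11.9 -15.4]
 [233.5 212.  255.5  22.   -9.2  12.9 -25.1]]
```

drive_tool:
  steps:
    - [2,0.2,-0.1,0.2,1]
    - [3,0,0,0,1]
    - [3,0,0,0,1]
    - [2,0,0,0,1]
    - [0.5,0,0,0,1]
    - [0,0,0,0,1]
  force: 25

```text
time: 16.9
eef_pos: [0.6355, -0.0022, 0.1778]
tcp_rot: [-0.517, -0.482, 0.518, -0.481]
contact_force: [1.3, -0.2, -0.2]
opening: 1.0
```

```bash
python3 -c "
from h import *
go([.6362,.0010,.133],-.067)"
```

```text
t 16.9 pos [ 0.6355 -0.0022  0.1778] jaw yaw -4.12 toolx [-0.002  0.    -1.   ] open 1.0 F [ 1.3 -0.2 -0.2] q6 -0.09
 turn -0.28  then shift cm [ 4.48  0.06 -0.32]  new y axis [ 0.998 -0.067 -0.002] z [-0.067 -0.998  0.   ]
```

drive_tool:
  steps:
    - [1,0.05,-0.2,-0.2,1]
    - [1,0,0,0,1]
    - [0,0,0,0,1]

```text
time: 17.2
eef_pos: [0.636, 0.0012, 0.1569]
tcp_rot: [-0.516, -0.484, 0.517, -0.482]
contact_force: [0.6, 0.4, 0.0]
opening: 0.998
```

```bash
python3 -c "
from h import *
go([.6362,.0010,.133],-.067)"
```

```text
t 17.2 pos [0.636  0.0012 0.1569] jaw yaw -3.81 toolx [-0.002  0.    -1.   ] open 0.998 F [0.6 0.4 0. ] q6 -0.09
 turn 0.03  then shift cm [2.39 0.03 0.02]  new y axis [ 0.998 -0.067 -0.002] z [-0.067 -0.998 -0.   ]
```

drive_tool:
  steps:
    - [0.6,0,0,0,1]
    - [0.6,0,0,0,1]
    - [0.6,0,0,0,1]
    - [0.3,0,0,0,1]
    - [0.2,0,0,0,1]
    - [0,0,0,0,1]

```text
time: 17.8
eef_pos: [0.6366, 0.0011, 0.135]
tcp_rot: [-0.516, -0.483, 0.516, -0.483]
contact_force: [0.4, -0.6, -0.2]
opening: 0.998
```

drive_tool:
  steps:
    - [0,0,0,0,0.95]
    - [0,0,0,0,0.91]
    - [0,0,0,0,0.88]
    - [0,0,0,0,0.85]
    - [0,0,0,0,0.85]

```text
time: 18.3
eef_pos: [0.6358, 0.0011, 0.1364]
tcp_rot: [-0.516, -0.484, 0.517, -0.482]
contact_force: [-6.6, -0.3, 5.9]
opening: 0.873
```

```bash
python3 -c "
from h import *
go([.6362,.0010,.133],-.067)"
```

```text
t 18.3 pos [0.6358 0.0011 0.1364] jaw yaw -3.8 toolx [-0.003 -0.    -1.   ] open 0.873 F [-6.6 -0.3  5.9] q6 -0.09
 turn 0.04  then shift cm [0.34 0.05 0.01]  new y axis [ 0.998 -0.067 -0.003] z [-0.067 -0.998  0.   ]
```

drive_tool:
  steps:
    - [-0.1,-0.1,0,0,0.8]
    - [-0.05,-0.05,0,0,0.7]
    - [0,0,0,0,0.6]
    - [0,0,0,0,0.6]
  force: 30

```text
time: 18.7
eef_pos: [0.6357, 0.0011, 0.1377]
tcp_rot: [0.517, 0.483, -0.516, 0.483]
contact_force: [-3.9, -0.1, 5.3]
opening: 0.859
```

```bash
python3 -c "
from h import *
go([.6362,.0010,.133],-.067)
from plant import read_camera
W=read_camera('wrist'); pickle.dump(W,open('cam8.pkl','wb'))
print(tape(W,range(130,215,14),190,300))"
```

```text
t 18.7 pos [0.6357 0.0011 0.1377] jaw yaw -3.81 toolx [ 0.001 -0.    -1.   ] open 0.859 F [-3.9 -0.1  5.3] q6 -0.09
 turn 0.02  then shift cm [0.47 0.05 0.01]  new y axis [ 0.998 -0.067  0.001] z [-0.067 -0.998  0.   ]
[[197.5 130.  254.5  57. ]
 [197.5 144.  253.5  56. ]
 [197.5 158.  253.5  56. ]
 [198.5 172.  253.5  55. ]
 [199.5 186.  253.5  54. ]
 [199.5 200.  253.5  54. ]
 [200.5 214.  253.5  53. ]]
```

drive_tool:
  steps:
    - [-0.1,0,0,0,0.6]
    - [-0.1,0,0,0,0.6]
    - [-0.2,0,0,0,0.6]
    - [-0.3,0,0,0,0.6]
    - [-0.5,0,0,0,0.6]
    - [-0.8,0,0,0,0.6]
    - [0,0,0,0,0.6]
  force: 35

```text
time: 19.45
eef_pos: [0.6364, 0.001, 0.1588]
tcp_rot: [0.517, 0.482, -0.516, 0.484]
contact_force: [0.0, 0.0, -2.3]
opening: 0.858
```

```bash
python3 -c "
from h import *
go([.6362,.0010,.133],-.067)
from plant import read_camera
W=read_camera('wrist'); pickle.dump(W,open('cam9.pkl','wb'))
print(tape(W,range(130,215,28),190,300))"
```

```text
t 19.45 pos [0.6364 0.001  0.1588] jaw yaw -3.81 toolx [ 0.003 -0.    -1.   ] open 0.858 F [ 0.   0.  -2.3] q6 -0.09
 turn 0.03  then shift cm [ 2.58 -0.03  0.  ]  new y axis [ 0.998 -0.067  0.003] z [-0.067 -0.998  0.   ]
[[197.5 130.  254.5  57. ]
 [198.5 158.  253.5  55. ]
 [199.5 186.  253.5  54. ]
 [201.5 214.  253.5  52. ]]
```

drive_tool:
  steps:
    - [-2,0,0,0,0.6]
    - [-3,0,0,0,0.6]
    - [-3,0,0,0,0.6]
    - [-2,0,0,0,0.6]
    - [-1,0,0,-4,0.6]
    - [0,0,0,-7.5,0.6]
    - [0,0,0,-7.5,0.6]
    - [0,0,0,-7.5,0.6]
    - [0,0,0,-7.5,0.6]
    - [0,0,0,-7.5,0.6]

```text
time: 20.5
eef_pos: [0.6351, 0.0012, 0.2666]
tcp_rot: [0.31, 0.636, -0.31, 0.635]
contact_force: [-0.2, 0.6, -2.9]
opening: 0.698
```

drive_tool:
  steps:
    - [0,0,0,-7.5,0.6]
    - [0,0,0,-7.5,0.6]
    - [0,0,0,-7.5,0.6]
    - [0,0,0,-7.5,0.6]
    - [0,0,0,-7,0.6]
    - [0,0,0,-3,0.6]
    - [0,0,0,0,0.6]

```text
time: 21.2
eef_pos: [0.6351, 0.0012, 0.2666]
tcp_rot: [0.076, 0.703, -0.076, 0.703]
contact_force: [-0.3, -0.6, -2.7]
opening: 0.7
```

```bash
python3 -c "
from h import *
go([.5115,.3253,.27],1.357)"
```

```text
t 21.2 pos [0.6351 0.0012 0.2666] jaw yaw 77.68 toolx [-0.  0. -1.] open 0.7 F [-0.3 -0.6 -2.7] q6 -1.51
 turn -0.07  then shift cm [ -0.33  29.05 -18.96]  new y axis [ 0.212  0.977 -0.   ] z [ 0.977 -0.212 -0.   ]
```

The opening fell to 0.70 (60 mm), so the middle carton has swung level in the grasp and is still held (about -2.8 N). I'm carrying it to the tray centre.

drive_tool:
  steps:
    - [0,1.2,-0.8,0,0.6]
    - [0,2.5,-1.6,0,0.6]
    - [0,3.6,-2.3,0,0.6]
    - [0,3.8,-2.5,0,0.6]
    - [0,3.8,-2.5,0,0.6]
    - [0,3.8,-2.4,0,0.6]
    - [0,3.8,-2.4,0,0.6]
    - [0,3.4,-2.2,0,0.6]
    - [0,2.4,-1.5,0,0.6]
    - [0,1.2,-0.8,0,0.6]

```text
time: 22.2
eef_pos: [0.5105, 0.3327, 0.2669]
tcp_rot: [0.075, 0.703, -0.075, 0.703]
contact_force: [-0.1, 0.1, -2.8]
opening: 0.702
```

Run:
```python
from h import *
from plant import read_camera
go([.5126,.3302,.10],1.357)
W=read_camera('wrist');T=read_camera('top'); pickle.dump({"w":W,"t":T},open('cam10.pkl','wb'))
im=W["frame"]
for r in(100,130,160,190): print(r,[tuple(int(v) for v in im[r,i]) for i in range(100,420,12)])
for r in (100,130,160,190): print(tape(W,[r],190,330))
```

```text
t 22.2 pos [0.5105 0.3327 0.2669] jaw yaw 77.83 toolx [-0.001  0.001 -1.   ] open 0.702 F [-0.1  0.1 -2.8] q6 -0.95
 turn 0.08  then shift cm [16.69 -0.21  0.27]  new y axis [0.212 0.977 0.001] z [ 0.977 -0.212 -0.001]
100 [(168, 172, 165), (165, 170, 162), (168, 172, 164), (166, 169, 162), (169, 173, 166), (168, 171, 164), (158, 161, 155), (163, 168, 160), (108, 108, 107), (203, 199, 202), (201, 198, 199), (207, 202, 205), (201, 197, 199), (199, 196, 197), (195, 193, 194), (196, 193, 194), (157, 155, 155), (121, 119, 119), (102, 105, 100), (103, 106, 101), (102, 105, 100), (104, 106, 101), (103, 106, 101), (103, 106, 101), (164, 168, 161), (168, 172, 164), (166, 169, 161)]
130 [(222, 222, 211), (165, 165, 155), (121, 121, 113), (103, 106, 101), (165, 169, 161), (163, 168, 160), (165, 168, 161), (165, 169, 162), (131, 105, 72), (133, 106, 73), (138, 111, 76), (161, 158, 147), (159, 157, 145), (163, 160, 149), (160, 157, 145), (126, 101, 71), (132, 106, 73), (131, 105, 72), (129, 103, 72), (103, 106, 101), (169, 173, 166), (159, 163, 156), (169, 173, 166), (101, 103, 98), (102, 105, 1
[... 357 characters left out ...]
), (101, 104, 99), (100, 102, 97), (97, 99, 95), (102, 105, 99), (103, 106, 101), (105, 108, 103), (105, 107, 103), (168, 173, 165)]
190 [(169, 173, 166), (167, 171, 163), (169, 173, 166), (173, 176, 170), (167, 170, 163), (165, 171, 162), (168, 172, 165), (165, 168, 161), (134, 108, 75), (131, 106, 73), (130, 105, 72), (157, 155, 144), (157, 154, 143), (162, 159, 147), (159, 156, 145), (124, 100, 69), (134, 108, 74), (132, 106, 73), (193, 160, 114), (101, 104, 99), (102, 105, 99), (104, 107, 102), (163, 167, 160), (163, 166, 160), (162, 166, 159), (168, 172, 165), (166, 170, 162)]
[[189.5 100.  329.5 140. ]]
[[227.5 130.  277.5  50. ]]
[[227.5 160.  277.5  50. ]]
[[227.5 190.  276.5  49. ]]
```

drive_tool:
  steps:
    - [1,-0.1,0.15,0,0.6]
    - [2,-0.1,0.1,0,0.6]
    - [2.5,0,0,0,0.6]
    - [2.5,0,0,0,0.6]
    - [2.5,0,0,0,0.6]
    - [2.5,0,0,0,0.6]
    - [2,0,0,0,0.6]
    - [1,0,0,0,0.6]
    - [0.5,0,0,0,0.6]
    - [0,0,0,0,0.6]

```text
time: 23.3
eef_pos: [0.5149, 0.3266, 0.1015]
tcp_rot: [0.076, 0.703, -0.076, 0.703]
contact_force: [0.2, 0.7, -2.7]
opening: 0.706
```

Run:
```python
from h import *
from plant import read_camera
go([.5126,.3302,.06],1.357)
W=read_camera('wrist'); T=read_camera('top'); pickle.dump({"w":W,"t":T},open('cam11.pkl','wb'))
im=W["frame"].astype(int)
m=(im[:,:,0]-im[:,:,2]>40).astype(np.uint8)
n,L,st,ce=cv2.connectedComponentsWithStats(m); print(st[st[:,4]>300])
for r in(130,150,170,190): i=np.flatnonzero(m[r,150:380])+150; print(r,i.min(),i.max(), tape(W,[r],200,320)[0])
cv2.imwrite("pics/w8.png",W["frame"][:,:,::-1])
```

```text
t 23.3 pos [0.5149 0.3266 0.1015] jaw yaw 77.62 toolx [-0.001 -0.    -1.   ] open 0.706 F [ 0.2  0.7 -2.7] q6 -0.96
 turn -0.13  then shift cm [ 4.15  0.31 -0.3 ]  new y axis [ 0.212  0.977 -0.   ] z [ 0.977 -0.212 -0.   ]
[[     0      0    512    384 180370]
 [   190    113    134    213  15668]]
130 190 323 [226.5 130.  277.5  51. ]
150 191 321 [227.5 150.  277.5  50. ]
170 192 321 [227.5 170.  276.5  49. ]
190 192 319 [227.5 190.  276.5  49. ]
```

drive_tool:
  steps:
    - [1,0.2,-0.2,0,0.6]
    - [1,0,0,0,0.6]
    - [1,0,0,0,0.6]
    - [0.6,0,0,0,0.6]
    - [0.3,0,0,0,0.6]
    - [0.2,0,0,0,0.6]
    - [0,0,0,0,0.6]

```text
time: 24.1
eef_pos: [0.513, 0.3298, 0.0606]
tcp_rot: [0.076, 0.703, -0.076, 0.703]
contact_force: [0.3, -0.2, -2.6]
opening: 0.702
```

drive_tool:
  steps:
    - [0.2,0,0,0,0.6]
    - [0.2,0,0,0,0.6]
    - [0.2,0,0,0,0.6]
    - [0,0,0,0,0.6]

```text
time: 24.5
eef_pos: [0.5128, 0.3297, 0.0545]
tcp_rot: [0.076, 0.703, -0.076, 0.703]
contact_force: [-0.5, 0.0, -2.7]
opening: 0.702
```

drive_tool:
  steps:
    - [0.2,0,0,0,0.6]
    - [0.2,0,0,0,0.6]
    - [0,0,0,0,0.6]

```text
time: 24.8
eef_pos: [0.5128, 0.3297, 0.0504]
tcp_rot: [0.076, 0.703, -0.076, 0.703]
contact_force: [0.2, 0.3, -2.9]
opening: 0.698
```

drive_tool:
  steps:
    - [0.2,0,0,0,0.6]
    - [0.2,0,0,0,0.6]
    - [0,0,0,0,0.6]

```text
time: 25.1
eef_pos: [0.5133, 0.3299, 0.0472]
tcp_rot: [0.076, 0.703, -0.076, 0.703]
contact_force: [-0.9, 0.5, -0.5]
opening: 0.705
```

drive_tool:
  steps:
    - [0.15,0,0,0,0.6]
    - [0.15,0,0,0,0.6]
    - [0,0,0,0,0.6]

```text
time: 25.4
eef_pos: [0.5134, 0.3301, 0.0469]
tcp_rot: [0.075, 0.703, -0.076, 0.703]
contact_force: [-5.6, -1.8, 12.0]
opening: 0.7
```

drive_tool:
  steps:
    - [0.15,0,0,0,0.6]
    - [0.15,0,0,0,0.6]
    - [0,0,0,0,0.6]

```text
time: 25.7
eef_pos: [0.5136, 0.3302, 0.0467]
tcp_rot: [0.075, 0.704, -0.076, 0.703]
contact_force: [-10.9, -4.2, 24.5]
opening: 0.706
```

Contact came at TCP z = 0.0473, matching the estimate. I'll back off the preload, then open.

drive_tool:
  steps:
    - [-0.2,0,0,0,0.6]
    - [-0.2,0,0,0,0.6]
    - [-0.1,0,0,0,0.6]
    - [0,0,0,0,0.66]
    - [0,0,0,0,0.72]
    - [0,0,0,0,0.76]
    - [0,0,0,0,0.82]
    - [0,0,0,0,0.9]
    - [0,0,0,0,1]
    - [0,0,0,0,1]

```text
time: 26.7
eef_pos: [0.5129, 0.3296, 0.0455]
tcp_rot: [0.076, 0.703, -0.076, 0.703]
contact_force: [0.4, 0.6, -0.2]
opening: 0.999
```

drive_tool:
  steps:
    - [-1,0,0,0,1]
    - [-3,0,0,0,1]
    - [-4,0,0,0,1]
    - [-4,0,0,0,1]
    - [-4,0,0,0,1]
    - [-2,0,0,0,1]
    - [0,0,0,0,1]

```text
time: 27.4
eef_pos: [0.5152, 0.3307, 0.2317]
tcp_rot: [0.077, 0.7, -0.074, 0.706]
contact_force: [-0.1, 0.0, 0.9]
opening: 0.998
```

```bash
cat > flat.py <<'E'
from h import *
def flatfit(W,size,z,guess,name):
    """fit flat carton on known height: brown+tape mask -> min-area rect of top-plane points"""
    im=W["frame"].astype(int); m=((im[:,:,0]-im[:,:,2]>22)&(im[:,:,0]>95)).astype(np.uint8)
    uv=wproj(W,[guess])[0].astype(int)
    m=cv2.morphologyEx(m,cv2.MORPH_OPEN,np.ones((3,3)))
    n,L,st,ce=cv2.connectedComponentsWithStats(m)
    big=[k for k in range(1,n) if st[k,4]>150]
    pts=np.argwhere(np.isin(L,big))[:,::-1]
    P=onplane(W,pts,np.array([0,0,z]),np.array([0,0,1.]))
    P=P[np.hypot(*(P[:,:2]-guess[:2]).T)<.1]
    r=cv2.minAreaRect((P[:,:2]*1000).astype(np.float32)); print(name,"centre",np.round(r[0],1),"size",np.round(r[1],1),"ang",round(r[2],1))
E
python3 - <<'E'
from flat import *
from plant import read_camera
go([.5126,.3302,.22],1.357)
W=read_camera('wrist'); T=read_camera('top'); pickle.dump({"w":W,"t":T},open('cam12.pkl','wb'))
flatfit(W,(.06,.136,.055),.059,np.array([.513,.33,.059]),"middle")
E
```

```text
t 27.4 pos [0.5152 0.3307 0.2317] jaw yaw 77.69 toolx [ 0.009  0.004 -1.   ] open 0.998 F [-0.1  0.   0.9] q6 -0.95
 turn -0.06  then shift cm [ 1.17 -0.11 -0.25]  new y axis [0.212 0.977 0.006] z [ 0.977 -0.212  0.008]
middle centre [513.5 339.4] size [ 59.3 134.4] ang 77.2
```

Run:
```python
from flat import *
d=pickle.load(open('cam12.pkl','rb')); T=d["t"]; W=d["w"]; print(W["eye"],R.from_quat(W["orientation"]).as_matrix().round(3).tolist())
def topfit(T,z,box_,name):
    x0,y0,x1,y1=box_; im=T["frame"][y0:y1,x0:x1].astype(int)
    m=(im[:,:,0]-im[:,:,2]>18); v,u=np.nonzero(m); P=onz(T,np.c_[u+x0,v+y0],z); 
    if len(P)<20: print(name,len(P)); return
    r=cv2.minAreaRect((P[:,:2]*1000).astype(np.float32)); print(name,len(P),np.round(r[0],1),np.round(r[1],1),round(r[2],1))
topfit(T,.059,(100,160,175,242),"middle top"); topfit(T,.049,(325,172,382,248),"upper top")
```

```text
[0.44056703 0.34638053 0.37251976] [[0.213, -0.931, -0.296], [0.977, 0.205, 0.06], [0.005, -0.302, 0.953]]
middle top 894 [513.3 332.2] [ 74.1 136.1] 77.6
upper top 1005 [ 464.  -316.3] [154.7  63.9] 88.7
```

drive_tool:
  steps:
    - [-1,0,0,8,1]
    - [-1,0,0,8.2,1]
    - [-1,0,0,8.2,1]
    - [-1,0,0,8.2,1]
    - [0,0,0,8.2,1]
    - [0,0,0,8.2,1]
    - [0,0,0,8.2,1]
    - [0,0,0,8.2,1]
    - [0,0,0,8.2,1]
    - [0,0,0,8.1,1]

```text
time: 28.5
eef_pos: [0.5119, 0.3292, 0.2623]
tcp_rot: [-0.517, -0.481, 0.521, -0.48]
contact_force: [-0.3, -0.6, -0.2]
opening: 0.999
```

drive_tool:
  steps:
    - [0,1.9,4,0,1]
    - [0,1.9,4.2,0,1]
    - [0,1.9,4.2,0,1]
    - [0,1.9,4.2,0,1]
    - [0,1.9,4.2,0,1]
    - [0,1.9,4.2,0,1]
    - [0,1.9,4.2,0,1]
    - [0,1.7,3,0,1]
    - [0,0,0,0,1]

```text
time: 29.4
eef_pos: [0.6401, -0.0061, 0.2621]
tcp_rot: [-0.517, -0.482, 0.52, -0.48]
contact_force: [-0.4, 0.5, 0.4]
opening: 1.0
```

```bash
cat > low.py <<'E'
from flat import *
from plant import read_camera
go([.645,0,.27],-.067)
W=read_camera('wrist'); pickle.dump(W,open('cam13.pkl','wb'))
C=np.array([.6558,-.0003,.1064]); M=box(C,-.067,(1,1,1))[1]; P=C+M[:,2]*.0225
u=wproj(W,box(C,-.067,(.06,.15,.045))[0]); print(u[4:].round(1).tolist())
a,b=int(u[5,1])+6,int(u[4,1])-6
x0=int(min(u[4:6,0]))+3; x1=int(max(u[6:8,0]))-3
t=tape(W,range(a,min(b,230),8),x0,x1); l=(onplane(W,t[:,:2],P,M[:,2])-C)@M; r=(onplane(W,t[:,[2,1]],P,M[:,2])-C)@M
print(np.c_[t,l[:,0]*1e3,r[:,0]*1e3,l[:,1]*1e3].round(1))
# +y end edge: brown->grey going up along tape column
col=int(t[0,0]-8); p=W["frame"][a-25:a+15,col].astype(int); i=np.flatnonzero(p[:,0]-p[:,2]>25)[0]+a-25
print("end y",((onplane(W,[[col,i-.5]],P,M[:,2])-C)@M*1e3).round(1))
E
python3 low.py
```

```text
t 29.4 pos [ 0.6401 -0.0061  0.2621] jaw yaw -4.31 toolx [-0.005 -0.    -1.   ] open 1.0 F [-0.4  0.5  0.4] q6 -0.09
 turn -0.47  then shift cm [-0.79  0.44 -0.64]  new y axis [ 0.998 -0.067 -0.005] z [-0.067 -0.998  0.001]
[[236.1, 237.5], [232.3, 94.3], [288.5, 248.2], [292.1, 93.5]]
[[ 2.525e+02  1.000e+02  2.735e+02  2.100e+01 -8.500e+00  1.240e+01
   6.910e+01]
 [ 2.525e+02  1.080e+02  2.745e+02  2.200e+01 -8.600e+00  1.340e+01
   6.160e+01]
 [ 2.525e+02  1.160e+02  2.745e+02  2.200e+01 -8.700e+00  1.340e+01
   5.400e+01]
 [ 2.525e+02  1.240e+02  2.735e+02  2.100e+01 -8.800e+00  1.240e+01
   4.640e+01]
 [ 2.525e+02  1.320e+02  2.745e+02  2.200e+01 -8.900e+00  1.340e+01
   3.880e+01]
 [ 2.525e+02  1.400e+02  2.735e+02  2.100e+01 -9.000e+00  1.240e+01
   3.120e+01]
 [ 2.525e+02  1.480e+02  2.735e+02  2.100e+01 -9.000e+00  1.250e+01
   2.340e+01]
 [ 2.525e+02  1.560e+02  2.735e+02  2.100e+01 -9.100e+00  1.250e+01
   1.570e+01]
 [ 2.525e+02  1.640e+02  2.735e+02  2.100e+01 -9.200e+00  1.260e+01
   7.800e+00]
 [ 2.525e+02  1.720e+02  2.735e+02  2.100e+01 -9.300e+00  1.260e+01
  -2.000e-01]
 [ 2.525e+02  1.800e+02  2.735e+02  2.100e+01 -9.400e+00  1.270e+01
  -8.200e+00]
 [ 2.525e+02  1.880e+02  2.735e+02  2.100e+01 -9.500e+00  1.280e+01
  -1.640e+01]
 [ 2.525e+02  1.960e+02  2.735e+02  2.100e+01 -9.600e+00  1.290e+01
  -2.480e+01]
 [ 2.525e+02  2.040e+02  2.725e+02  2.000e+01 -9.700e+00  1.190e+01
  -3.320e+01]
 [ 2.525e+02  2.120e+02  2.725e+02  2.000e+01 -9.800e+00  1.200e+01
  -4.190e+01]
 [ 2.525e+02  2.200e+02  2.725e+02  2.000e+01 -9.900e+00  1.210e+01
  -5.070e+01]
 [ 2.525e+02  2.280e+02  2.725e+02  2.000e+01 -1.000e+01  1.230e+01
  -5.980e+01]]
end y [[-17.4  74.5  22.5]]
```

```bash
python3 -c "
from h import *
go([.464,-.300,.24],-.01)"
```

```text
t 29.45 pos [ 0.6395 -0.0039  0.2623] jaw yaw -4.22 toolx [-0.006  0.001 -1.   ] open 0.997 F [-0.3  0.5 -0.1] q6 -0.09
 turn -3.65  then shift cm [  2.3  -17.24  29.78]  new y axis [ 1.    -0.01  -0.006] z [-0.01  -1.    -0.001]
```

drive_tool:
  steps:
    - [0,-1,1.8,-1.8,1]
    - [0.5,-2,3.5,-1.8,1]
    - [0.9,-2.3,4,0,1]
    - [0.9,-2.4,4.1,0,1]
    - [0,-2.4,4.1,0,1]
    - [0,-2.4,4.1,0,1]
    - [0,-2.4,4.1,0,1]
    - [0,-2.3,4,0,1]
    - [0,0,0,0,1]
    - [0,0,0,0,1]

```text
time: 30.45
eef_pos: [0.4631, -0.2955, 0.2413]
tcp_rot: [0.502, 0.499, -0.502, 0.497]
contact_force: [0.6, 0.3, 0.4]
opening: 1.002
```

Run:
```python
from flat import *
from plant import read_camera
go([.464,-.320,.06],-.01)
W=read_camera('wrist'); T=read_camera("top"); pickle.dump(W,open('cam14.pkl','wb'))
flatfit(W,0,.049,np.array([.464,-.32,.049]),"upper")
C=np.array([.464,-.32,.049]); Z=np.array([0,0,1.])
u=wproj(W,box([.464,-.322,.0265],0.,(.06,.15,.045),0)[0]); print(u[4:].round(1).tolist())
a,b=int(u[5,1])+6,min(int(u[4,1])-6,230)
t=tape(W,range(a,b,16),int(min(u[4:6,0]))+2,int(max(u[6:8,0]))-2); l=onplane(W,t[:,:2],C,Z); r=onplane(W,t[:,[2,1]],C,Z); print(np.c_[t,l[:,:2]*1e3,r[:,:1]*1e3,(l[:,0]+r[:,0])*500].round(1))
col=int(t[0,0]-5)
for lo,hi in((a-30,a+15),):
    p=W["frame"][lo:hi,col].astype(int); i=np.flatnonzero(p[:,0]-p[:,2]>22)[0]+lo; print("end +y",onplane(W,[[col,i-.5]],C,Z).round(4))
```

```text
t 30.45 pos [ 0.4631 -0.2955  0.2413] jaw yaw -0.48 toolx [-0.002  0.003 -1.   ] open 1.002 F [0.6 0.3 0.4] q6 -0.74
 turn 0.09  then shift cm [18.12  0.15  2.49]  new y axis [ 1.    -0.01  -0.002] z [-0.01  -1.    -0.003]
upper centre [ 463.9 -321.7] size [ 59.9 151.4] ang 0.1
[[232.6, 246.1], [228.6, 125.4], [280.0, 245.7], [282.1, 125.0]]
[[ 245.5  131.   264.5   19.   452.9 -253.7  474.2  463.6]
 [ 245.5  147.   264.5   19.   452.7 -271.9  474.2  463.4]
 [ 246.5  163.   264.5   18.   453.5 -290.5  474.2  463.8]
 [ 246.5  179.   264.5   18.   453.2 -309.5  474.1  463.7]
 [ 246.5  195.   264.5   18.   452.9 -329.1  474.2  463.5]
 [ 247.5  211.   264.5   17.   453.7 -349.3  474.2  464. ]
 [ 247.5  227.   264.5   17.   453.4 -370.4  474.3  463.8]]
end +y [[ 0.4469 -0.2451  0.049 ]]
```

drive_tool:
  steps:
    - [2,0.05,1.3,-0.4,1]
    - [3.5,0,1.25,0,1]
    - [4,0,0,0,1]
    - [4,0,0,0,1]
    - [3,0,0,0,1]
    - [1.5,0,0,0,1]
    - [0,0,0,0,1]

```text
time: 31.25
eef_pos: [0.4636, -0.3192, 0.0602]
tcp_rot: [0.5, 0.502, -0.499, 0.499]
contact_force: [0.0, 0.1, 0.3]
opening: 0.999
```

```bash
python3 -c "
from h import *
go([.4637,-.3215,.002],0)"
```

```text
t 31.25 pos [ 0.4636 -0.3192  0.0602] jaw yaw 0.11 toolx [-0.004  0.004 -1.   ] open 0.999 F [0.  0.1 0.3] q6 -0.79
 turn 0.11  then shift cm [5.82 0.03 0.25]  new y axis [ 1.     0.    -0.004] z [-0.    -1.    -0.004]
```

drive_tool:
  steps:
    - [2,0,0.1,0,1]
    - [1.5,0,0,0,1]
    - [1.2,0,0,0,1]
    - [0.7,0,0,0,1]
    - [0.3,0,0,0,1]
    - [0,0,0,0,0.9]
    - [0,0,0,0,0.8]
    - [0,0,0,0,0.72]
    - [0,0,0,0,0.66]
    - [0,0,0,0,0.6]
  force: 30

```text
time: 32.25
eef_pos: [0.4646, -0.3233, 0.0066]
tcp_rot: [0.5, 0.5, -0.5, 0.5]
contact_force: [-0.2, -0.2, 2.0]
opening: 0.7
```

```bash
python3 -c "
from h import *
go([.4637,-.3215,.002],0)"
```

```text
t 32.25 pos [ 0.4646 -0.3233  0.0066] jaw yaw -0.01 toolx [ 0.001 -0.001 -1.   ] open 0.7 F [-0.2 -0.2  2. ] q6 -0.79
 turn -0.01  then shift cm [ 0.46 -0.09 -0.18]  new y axis [ 1.    -0.     0.001] z [-0.    -1.     0.001]
```

drive_tool:
  steps:
    - [-0.3,0,0,0,0.6]
    - [-0.7,0,0,0,0.6]
    - [-1.5,0,0,0,0.6]
    - [-2.5,0,0,0,0.6]
    - [-3,0,0,0,0.6]
    - [-3.5,0,0,0,0.6]
    - [-3.5,0,0,0,0.6]
    - [-3.5,0,0,0,0.6]
    - [-3,0,0,1.9,0.6]
    - [-2,0,0,1.9,0.6]

```text
time: 33.25
eef_pos: [0.4647, -0.3232, 0.245]
tcp_rot: [0.517, 0.481, -0.517, 0.485]
contact_force: [0.2, -0.2, -2.3]
opening: 0.7
```

```bash
python3 -c "
from h import *
go([.646,-.002,.25],-.067)"
```

```text
t 33.25 pos [ 0.4647 -0.3232  0.245 ] jaw yaw -3.88 toolx [ 0.004 -0.003 -1.   ] open 0.7 F [ 0.2 -0.2 -2.3] q6 -0.72
 turn -0.04  then shift cm [ -0.54  15.94 -33.26]  new y axis [ 0.998 -0.067  0.004] z [-0.067 -0.998  0.003]
```

drive_tool:
  steps:
    - [0,0.7,-1.5,0,0.6]
    - [0,1.3,-2.7,0,0.6]
    - [0,1.9,-4,0,0.6]
    - [0,2,-4.2,0,0.6]
    - [0,2,-4.2,0,0.6]
    - [0,2,-4.2,0,0.6]
    - [0,2,-4.2,0,0.6]
    - [0,1.9,-4,0,0.6]
    - [0,1.4,-2.8,0,0.6]
    - [0,0.7,-1.5,0,0.6]

```text
time: 34.25
eef_pos: [0.6449, 0.0025, 0.2394]
tcp_rot: [-0.515, -0.485, 0.516, -0.483]
contact_force: [0.6, -0.7, -2.4]
opening: 0.697
```

drive_tool:
  steps:
    - [1,0,0,0,0.6]
    - [1.5,0,0,0,0.6]
    - [2,0,0,0,0.6]
    - [1.5,0,0,0,0.6]
    - [0.5,0,0,0,0.6]
    - [0,0,0,0,0.6]

```text
time: 34.85
eef_pos: [0.6439, -0.0019, 0.174]
tcp_rot: [-0.516, -0.484, 0.517, -0.482]
contact_force: [-0.2, 0.0, -1.7]
opening: 0.698
```

Run:
```python
from h import *
go([.646,-.002,.143],-.067)
from plant import read_camera
W=read_camera("wrist"); pickle.dump(W,open("cam15.pkl","wb"))
im=W["frame"].astype(int); m=(im[:,:,0]-im[:,:,2]>35)
for r in(110,130,160,190): i=np.flatnonzero(m[r,140:400])+140; print(r,i.min(),i.max(),tape(W,[r],190,320)[0])
```

```text
t 34.85 pos [ 0.6439 -0.0019  0.174 ] jaw yaw -3.89 toolx [-0.003  0.    -1.   ] open 0.698 F [-0.2  0.  -1.7] q6 -0.09
 turn -0.05  then shift cm [ 3.1   0.22 -0.  ]  new y axis [ 0.998 -0.067 -0.003] z [-0.067 -0.998 -0.   ]
110 172 337 [221.5 110.  287.5  66. ]
130 171 338 [222.5 130.  286.5  64. ]
160 172 337 [222.5 160.  286.5  64. ]
190 175 334 [223.5 190.  285.5  62. ]
```

drive_tool:
  steps:
    - [0.8,0.2,0,0,0.6]
    - [0.8,0,0,0,0.6]
    - [0.5,0,0,0,0.6]
    - [0.3,0,0,0,0.6]
    - [0.2,0,0,0,0.6]
    - [0,0,0,0,0.6]

```text
time: 35.5
eef_pos: [0.6469, -0.0012, 0.1495]
tcp_rot: [-0.516, -0.483, 0.516, -0.483]
contact_force: [-0.5, 0.2, -1.9]
opening: 0.701
```

drive_tool:
  steps:
    - [0.1,0,0,0,0.6]
    - [0.1,0,0,0,0.6]
    - [0,0,0,0,0.6]

```text
time: 35.8
eef_pos: [0.647, -0.0013, 0.1479]
tcp_rot: [0.516, 0.483, -0.516, 0.483]
contact_force: [-0.5, -0.1, -1.7]
opening: 0.699
```

drive_tool:
  steps:
    - [0.1,0,0,0,0.6]
    - [0.1,0,0,0,0.6]
    - [0,0,0,0,0.6]

```text
time: 36.1
eef_pos: [0.6471, -0.0013, 0.146]
tcp_rot: [0.516, 0.483, -0.516, 0.483]
contact_force: [-0.3, 0.4, -1.6]
opening: 0.7
```

drive_tool:
  steps:
    - [0.1,-0.05,0,0,0.6]
    - [0.1,0,0,0,0.6]
    - [0,0,0,0,0.6]

```text
time: 36.4
eef_pos: [0.6471, -0.0013, 0.1458]
tcp_rot: [0.517, 0.483, -0.516, 0.484]
contact_force: [-2.4, -0.5, 6.4]
opening: 0.699
```

drive_tool:
  steps:
    - [0.1,0,0,0,0.6]
    - [0.05,0,0,0,0.6]
    - [0,0,0,0,0.6]

```text
time: 36.7
eef_pos: [0.6472, -0.0013, 0.1457]
tcp_rot: [0.517, 0.483, -0.516, 0.484]
contact_force: [-6.4, 1.3, 9.6]
opening: 0.7
```

drive_tool:
  steps:
    - [-0.15,0,0,0,0.66]
    - [-0.1,0,0,0,0.69]
    - [0,0,0,0,0.7]
    - [0,0,0,0,0.71]
    - [0,-0.04,0,0,0.72]
    - [0,-0.04,0,0,0.73]
    - [0,-0.04,0,0,0.74]
    - [0,0,0,0,0.74]
  force: 20

```text
time: 37.5
eef_pos: [0.6449, -0.0012, 0.1441]
tcp_rot: [-0.516, -0.483, 0.517, -0.483]
contact_force: [-0.4, 0.1, -1.5]
opening: 0.737
```

```bash
cat > c2.py <<'E'
from h import *
from plant import read_camera
go([.646,-.002,.143],-.067)
W=read_camera("wrist"); pickle.dump(W,open("last.pkl","wb"))
im=W["frame"].astype(int); m=(im[:,:,0]-im[:,:,2]>35)
for r in(110,130,160,190): i=np.flatnonzero(m[r,140:400])+140; print(r,i.min(),i.max(),tape(W,[r],180,330)[0])
E
python3 c2.py
```

```text
t 37.5 pos [ 0.6449 -0.0012  0.1441] jaw yaw -3.81 toolx [-0.001  0.    -1.   ] open 0.737 F [-0.4  0.1 -1.5] q6 -0.09
 turn 0.02  then shift cm [0.11 0.12 0.08]  new y axis [ 0.998 -0.067 -0.001] z [-0.067 -0.998 -0.   ]
110 170 334 [217.5 110.  281.5  64. ]
130 170 335 [217.5 130.  281.5  64. ]
160 172 334 [218.5 160.  280.5  62. ]
190 174 331 [219.5 190.  280.5  61. ]
```

drive_tool:
  steps:
    - [0,-0.04,0,0,0.75]
    - [0,-0.04,0,0,0.76]
    - [0,-0.04,0,0,0.77]
    - [0,-0.04,0,0,0.78]
    - [0,0,0,0,0.78]

```text
time: 38.05
eef_pos: [0.6436, -0.0011, 0.1448]
tcp_rot: [-0.516, -0.483, 0.516, -0.483]
contact_force: [-1.3, 0.4, -0.6]
opening: 0.782
```

```bash
python3 c2.py
```

```text
t 38.05 pos [ 0.6436 -0.0011  0.1448] jaw yaw -3.81 toolx [-0.  0. -1.] open 0.782 F [-1.3  0.4 -0.6] q6 -0.09
 turn 0.03  then shift cm [0.18 0.25 0.08]  new y axis [ 0.998 -0.067 -0.   ] z [-0.067 -0.998 -0.   ]
110 171 334 [213.5 110.  274.5  61. ]
130 170 333 [213.5 130.  274.5  61. ]
160 172 331 [214.5 160.  274.5  60. ]
190 174 329 [215.5 190.  273.5  58. ]
```

drive_tool:
  steps:
    - [0,-0.04,0,0,0.79]
    - [0,-0.04,0,0,0.8]
    - [0,-0.04,0,0,0.81]
    - [0,-0.04,0,0,0.82]
    - [0,0,0,0,0.82]

```text
time: 38.6
eef_pos: [0.642, -0.0009, 0.1448]
tcp_rot: [-0.516, -0.483, 0.516, -0.483]
contact_force: [-1.4, 0.4, -0.8]
opening: 0.819
```

```bash
python3 c2.py
```

```text
t 38.6 pos [ 0.642  -0.0009  0.1448] jaw yaw -3.81 toolx [-0.  0. -1.] open 0.819 F [-1.4  0.4 -0.8] q6 -0.09
 turn 0.03  then shift cm [0.18 0.41 0.08]  new y axis [ 0.998 -0.067 -0.   ] z [-0.067 -0.998 -0.   ]
110 171 336 [209.5 110.  266.5  57. ]
130 171 335 [209.5 130.  266.5  57. ]
160 173 334 [210.5 160.  266.5  56. ]
190 175 325 [212.5 190.  265.5  53. ]
```

drive_tool:
  steps:
    - [0,-0.04,0,0,0.83]
    - [0,-0.04,0,0,0.84]
    - [0,-0.04,0,0,0.845]
    - [0,-0.02,0,0,0.85]
    - [0,0,0,0,0.85]

```text
time: 39.15
eef_pos: [0.6406, -0.0008, 0.1448]
tcp_rot: [-0.516, -0.483, 0.516, -0.483]
contact_force: [-0.0, -0.5, -1.4]
opening: 0.852
```

```bash
python3 c2.py
```

```text
t 39.15 pos [ 0.6406 -0.0008  0.1448] jaw yaw -3.81 toolx [-0.  0. -1.] open 0.852 F [-0.  -0.5 -1.4] q6 -0.09
 turn 0.02  then shift cm [0.18 0.55 0.08]  new y axis [ 0.998 -0.067 -0.   ] z [-0.067 -0.998 -0.   ]
110 174 338 [206.5 110.  258.5  52. ]
130 173 337 [206.5 130.  257.5  51. ]
160 175 336 [208.5 160.  257.5  49. ]
190 177 327 [209.5 190.  257.5  48. ]
```

drive_tool:
  steps:
    - [0,-0.02,0,0,0.855]
    - [0,-0.02,0,0,0.86]
    - [0,-0.02,0,0,0.865]
    - [0,-0.02,0,0,0.87]
    - [0,0,0,0,0.87]

```text
time: 39.7
eef_pos: [0.6403, -0.0009, 0.1452]
tcp_rot: [0.517, 0.483, -0.516, 0.483]
contact_force: [-0.1, -0.1, 0.9]
opening: 0.868
```

```bash
cat > pose.py <<'E'
from h import *
from scipy.optimize import least_squares
import sys
W=pickle.load(open("last.pkl","rb"))
# fit s,tilt from left edge of carton top, tape edges at rows (tape half width 11.2 mm)
im=W["frame"].astype(int); m=(im[:,:,0]-im[:,:,2]>35); rows=range(110,200,10); obs=[]
for r in rows:
    i=np.flatnonzero(m[r,140:400])+140; t=tape(W,[r],180,330)[0]; obs.append((i.min(),t[0],t[2]))
obs=np.array(obs)
def model(p):
    x,z,tilt=p; C=np.array([x,-.0,z]); M=box(C,-.067,(1,1,1),tilt)[1]; out=[]
    for k,s in enumerate((-.029,-.0107,.0107)):
        L=C+M@np.array([[s,y,.0225] for y in np.linspace(-.02,.08,21)]).T.T.T if 0 else C+np.array([[s,y,.0225] for y in np.linspace(-.05,.09,29)])@M.T
        uv=wproj(W,L); o=np.argsort(uv[:,1]); out.append(np.interp(list(rows),uv[o,1],uv[o,0]))
    return np.array(out).T
r=least_squares(lambda p:(model(p)-obs).ravel(),[.636,.15,.35]); print("x,z,tilt deg",r.x[:2].round(4),np.degrees(r.x[2]).round(1),"rms",np.sqrt(2*r.cost/obs.size).round(2))
E
python3 c2.py; python3 pose.py
```

```text
t 39.7 pos [ 0.6403 -0.0009  0.1452] jaw yaw -3.82 toolx [ 0.001 -0.    -1.   ] open 0.868 F [-0.1 -0.1  0.9] q6 -0.09
 turn 0.02  then shift cm [0.22 0.58 0.07]  new y axis [ 0.998 -0.067  0.001] z [-0.067 -0.998  0.   ]
110 174 338 [205.5 110.  255.5  50. ]
130 175 338 [206.5 130.  255.5  49. ]
160 177 336 [207.5 160.  255.5  48. ]
190 178 327 [208.5 190.  255.5  47. ]
x,z,tilt deg [0.6464 0.1754] 38.8 rms 0.26
```

```bash
cat >> pose.py <<'E'
for z in(.146,.148,.150,.152,.155):
    r=least_squares(lambda p:(model([p[0],z,p[1]])-obs).ravel(),[.636,.35]); print(z,r.x[0].round(4),np.degrees(r.x[1]).round(1),"rms",np.sqrt(2*r.cost/obs.size).round(2))
E
python3 pose.py
```

```text
x,z,tilt deg [0.6464 0.1754] 38.8 rms 0.26
0.146 0.6395 23.4 rms 1.15
0.148 0.64 24.6 rms 1.08
0.15 0.6406 25.8 rms 1.01
0.152 0.6411 26.9 rms 0.94
0.155 0.6418 28.6 rms 0.83
```

The fit gives a tilt of about 25° at the expected height, x about 2 mm up-slope of flush. I'm releasing and retreating.

drive_tool:
  steps:
    - [0,0,0,0,0.89]
    - [0,0,0,0,0.92]
    - [0,0,0,0,0.96]
    - [0,0,0,0,1]
    - [0,0,0,0,1]
    - [-0.5,0,0,0,1]
    - [-1.5,0,0,0,1]
    - [-3,0,0,0,1]
    - [-4,0,0,0,1]
    - [-4,0,0,0,1]

```text
time: 40.75
eef_pos: [0.6398, -0.0008, 0.2773]
tcp_rot: [0.516, 0.483, -0.516, 0.483]
contact_force: [0.9, -0.3, -0.3]
opening: 1.001
```

drive_tool:
  steps:
    - [-2,0,0,0,1]
    - [0,0,0,0,1]
    - [0,0,0,0,1]
    - [0,0,0,0,1]

```text
time: 41.15
eef_pos: [0.639, -0.0007, 0.2925]
tcp_rot: [-0.516, -0.484, 0.517, -0.482]
contact_force: [0.1, -0.4, -0.4]
opening: 1.001
```

Run:
```python
from flat import *
from plant import read_camera
go([.64,0,.28],-.067)
W=read_camera('wrist'); T=read_camera('top'); S=read_camera('scene'); pickle.dump({"w":W,"t":T,"s":S},open('cam16.pkl','wb'))
Cl=np.array([.6573,-.0008,.1071]); M=box(Cl,-.067,(1,1,1))[1]; C=Cl+M[:,2]*.045; P=C+M[:,2]*.0225
u=wproj(W,box(C,-.067,(.06,.15,.045))[0]); print(u[4:].round(1).tolist())
a,b=int(u[5,1])+6,min(int(u[4,1])-6,230)
t=tape(W,range(a,b,16),int(min(u[4:6,0]))+3,int(max(u[6:8,0]))-3); l=(onplane(W,t[:,:2],P,M[:,2])-C)@M; r=(onplane(W,t[:,[2,1]],P,M[:,2])-C)@M
print(np.c_[t,l[:,0]*1e3,r[:,0]*1e3,(l[:,0]+r[:,0])*500,l[:,1]*1e3].round(1))
col=int(t[0,0]-6); p=W["frame"][a-25:a+15,col].astype(int); i=np.flatnonzero(p[:,0]-p[:,2]>25)[0]+a-25
print("end +y",((onplane(W,[[col,i-.5]],P,M[:,2])-C)@M*1e3).round(1))
# middle in tray, top camera
x0,y0,x1,y1=100,160,175,242; im=T["frame"][y0:y1,x0:x1].astype(int); v,q=np.nonzero(im[:,:,0]-im[:,:,2]>18); Q=onz(T,np.c_[q+x0,v+y0],.059)
print("middle",[np.round(k,1) for k in cv2.minAreaRect((Q[:,:2]*1000).astype(np.float32))])
```

```text
t 41.15 pos [ 0.639  -0.0007  0.2925] jaw yaw -3.81 toolx [-0.004  0.001 -1.   ] open 1.001 F [ 0.1 -0.4 -0.4] q6 -0.09
 turn 0.02  then shift cm [ 1.25  0.1  -0.07]  new y axis [ 0.998 -0.067 -0.004] z [-0.067 -0.998 -0.   ]
[[219.8, 246.8], [214.9, 100.5], [272.3, 259.2], [275.3, 100.0]]
[[234.5 106.  256.5  22.   -9.1  12.6   1.7  69.6]
 [234.5 122.  256.5  22.   -9.3  12.6   1.7  55.1]
 [234.5 138.  256.5  22.   -9.5  12.6   1.6  40.4]
 [235.5 154.  256.5  21.   -8.6  12.6   2.   25.5]
 [235.5 170.  256.5  21.   -8.9  12.7   1.9  10.4]
 [235.5 186.  256.5  21.   -9.2  12.7   1.7  -5.2]
 [236.5 202.  256.5  20.   -8.5  12.7   2.1 -21.2]
 [236.5 218.  256.5  20.   -8.9  12.8   2.  -37.9]]
end +y [[-15.9  72.9  22.5]]
middle [array([513.3, 332.4]), array([ 75.3, 137. ]), np.float64(77.3)]
```

```bash
python3 -c "
from plant import sign_off; print(sign_off())"
```

```text
the job is handed in; nothing more can be done
None
```

The middle carton is in the steel tray and the upper carton is back on the lower one in the bay. I handed the job in at about 41 s of the 72 s allowed; `sign_off()` gave no verdict.

**How it went**
- **Upper carton to the mat:** it was gripped on its edges while still tilted. Pressing it onto the mat did not level it, so I eased the grip and let one pad lower it flat. A picture showed it flat before I moved on.
- **Middle carton to the tray:** it swung level in the grip while being turned, with only about the top 8 mm between the pads. I set it down and let go; it was pressed on the tray floor at about 27 N, against the 45 N limit.
- **Upper carton back in the bay:** I rested its high edge on the lower carton and opened the jaws slowly until it lay at about 25°.

**Last checks**
- **Upper on lower:** about 2 mm up-slope of flush and 1 mm off along the bay. The angle error is near zero, and the tape midlines are parallel.
- **Middle in tray:** the top and wrist cameras put its centre about 2 mm and 9 mm from the tray centre, against limits of 32 mm and 52 mm. The two disagree by about 7 mm, which I did not resolve. The wrist view gave its outline as 59 by 134 mm, so it is flat.
- **Gripper:** fully open, clear of everything, and the force reading is near zero.

**Less certain**
- **Heights in the bay:** contact there came about 3 mm higher than the camera estimate.
- **Lower carton:** I measured its position before putting the upper carton back, and it agreed with the start to about 1 mm. I did not measure it again afterwards.
- **Bystanders:** I did not measure them at the end. The arm passed above all of them.

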